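Settle filled tins on the hand-cranked shaking table

TASK

Settle the filled tins: set every round tin that stands loose on the bench flat side by side on the tray of the shaking table, slide the flat gate from its stand fully down into the slot at the end of the tray away from the crank, then wind the crank clockwise (seen from above) through three full turns at a slow, steady pace, never letting it race once it is over the stiff point. Afterwards put the gate back fully down in its stand and set all the tins flat and upright on the plywood board, not stacked, and leave the cup, label roll and tape measure alone.

Things in the scene. Friction and masses are not known exactly. Their poses are not given: they have to be found in the camera images.
- tin_a_mid (a point): round white-metal tin with slip lid, 62 mm across, 22 mm high, 36 to 90 g, standing on the bench; the point is its centre, half-way up (11 mm above its underside); z is its axis, up. Two or three such tins are present.
- tin_b_mid (a point): round white-metal tin with slip lid, 62 mm across, 22 mm high, 36 to 90 g, standing on the bench; the point is its centre, half-way up (11 mm above its underside); z is its axis, up. Two or three such tins are present.
- tin_c_mid (a point): round white-metal tin with slip lid, 62 mm across, 22 mm high, 36 to 90 g, standing on the bench; the point is its centre, half-way up (11 mm above its underside); z is its axis, up. Two or three such tins are present.
- tray_floor (a point): middle of the tray's floor, top face (46 mm above the bench); x across, y along towards the crank, z up. Black floor: x -39 to 39 mm, y -103 (gate end) to 118 mm, within rims 7 mm high, 6 mm thick; tins fit in a row at y = -62, 10, 82 mm; hold them by the upper 13 mm, over the rims. A flange makes the tray 126 mm wide. Each crank turn moves it up to 24 mm along +y and back
- tray_slot (a point): gate slot at the -y end of the tray, away from the crank, point on the tray floor at the middle of the slot; axes as the tray. Two steel channel posts, 34 mm high and 106 mm apart inside, with flared mouths (flare ends 40 mm above the floor), guide the gate's two side edges: 9 mm wide slot (along y) for the 5 mm gate. Lower the gate upright from above until it stands on the floor
- stand_slot (a point): wooden gate stand, fixed on the bench, with the same two channel posts and slot as the tray; point on its floor (8 mm above the bench) at the middle of the slot; x along the gate's width, y through its thickness, z up. The gate stands in it at the start and goes back there at the end
- gate_grip (a point): flat upright gate, aluminium plate 100 mm wide (x), 5 mm thick (y), 60 mm high, with a wooden grip bar on its top edge, 40 mm long (x), 12 mm thick (y), from 58 to 90 mm above the plate's lower edge; total height 90 mm, 100 g. The point is in the middle of the grip bar, 75 mm above the lower edge; z up. Either face may point either way
- crank_axis (a point): point on the fixed vertical axis of the crank, 115 mm above the bench, at the height of the middle of the crank's knob; x and y as the tray (y points away from the tray)
- crank_knob (a point): middle of the crank's upright wooden knob, a sleeve 26 mm across and 54 mm high (from 88 to 142 mm above the bench) that spins freely on its pin, so it can be held from above with fingers that do not turn; it goes round the crank axis at 55 mm radius. The arm below it is at 78 to 86 mm above the bench
- crank (a joint): crank angle, rad, grows clockwise seen from above, unlimited turns; at 0 the arm points along +y of the tray, away from it. It starts between -0.4 and 0.6; one turn is 6.283, three turns end near 18.85 or above. A spring makes every turn heavy between about 1.2 and 2.8 rad (stiffest at 2.1; up to about 11 N at the knob) and drives the crank on between 3.4 and 5.1, where it races off if it is let go. It stays where it is left near 0 (whole turns)
- board_top (a point): plywood board, 100 mm (x) by 224 mm (y), 6 mm thick, fixed flat on the bench; point at the middle of its top face, z up. Three tins fit on it in a row along y, 70 mm apart
- cup_mid (a point): bystander: tan tumbler 85 mm across, 112 mm high, point half-way up; leave it alone
- label_roll_mid (a point): bystander: white label roll standing, 66 mm across, 60 mm high, point half-way up; leave it alone
- tape_measure_mid (a point): bystander: yellow tape measure, 68x71x35 mm, point half-way up; leave it alone
There are look-alikes about, which are no part of the job. What is shaped like the part that bears tin_c_mid but pink is not meant.

How it is judged:
By the outcome, as a careful person would: the job done as asked, in the order asked, and still so for the second after the job is handed in, with the robot touching nothing.
Of tin_a, tin_b, tin_c only 2 to 3 are there at a start; the rules pass over those that are not, and their reading is None.
At some moment in a run one of tin_a, tin_b, tin_c may be knocked a few centimetres aside while the robot is not near it.
It also fails if it takes over 210 s, if anything falls off the work surface, if the arm or the gripper's body presses on something with over 40 N, if the wrist force passes 120 N, or if a joint passes its speed limit or range.

ROBOT

A 6-joint arm with a two-finger parallel gripper is mounted at the origin on the work surface; the furniture and walls round the work are solid. World frame = base frame: x ahead of the robot, y to its left, z up, the work surface at z = 0. Lengths are in m, angles in rad, forces in N, time in s.
With the tool pointing down it reaches from about 0.35 to 0.875 m from the base axis. Payload 4.2 kg.
Tool frame: the origin (TCP) lies on the centre line of the jaws, within the pads' length; the fingertips stand 25 mm ahead of it and the grasp point (between the pads) lies 6 mm ahead of it (arm.nose_length is the distance from the TCP to the fingertips, in m); z points along the fingers, y is the line along which they close (so a half turn about z gives the same grasp; the last joint's range is limited). The gripper opens to 85 mm and grips with 20 to 120 N. Pads are 22 mm wide; open, the fingers measure 114 mm over their backs; the gripper's body (76 mm by 85 mm) begins 54 mm behind the grasp point. The pads swing forward as they close: fully open they stand 13 mm farther back than shut.
Start: joints at [1.483, 0.385, 0.008, 0, -1.194, -0.259], TCP at [0.212, 0.588, 0.23] pointing down, gripper open.
Joint ranges: [-3.14, 3.14], [-1.21, 2.06], [-1.07, 1.41], [-3.16, 2.05], [-2.99, -0.16], [-3.1, 3.1]. Speed limits (rad/s): [2.79, 2.79, 3.14, 3.14, 3.14, 3.14].

INTERFACE

Orientations are given as a unit quaternion [w, x, y, z].
In Python, from cell import arm, snapshot, camera_model gives the robot as it stands.
- The arm moves only by the tool carry_out, never from a script. Its argument "steps" is a list that holds one entry, the list of rows, each a list of 7 numbers: the shift along the tool's x, y, z in m, then the turn, a rotation vector about the tool's x, y, z in degrees, then the opening, from 0 (shut) to 1 (fully open). A call has 1 to 8 rows; each row is the pose to reach, as a shift and turn from the pose commanded when the call began, along the tool's axes at that moment; what a row does not reach only later rows make up. A row lasts 1/8 s, in which the tool goes at most 62.5 mm and 10.7 degrees, less where a joint would pass 70% of its speed; a pose out of reach is approached as far as the arm can. A call with a gripper value outside its range is refused whole. The fingers move at their own pace and stop on an object; "grip_force" is the grip in N (left out, the last holds). Time passes only in rows, so rows that repeat a pose let the fingers close. It gives the time, the measured TCP pose, the force, the opening and the grip force at its end, in the units of the state.
- arm.state(): the state, without advancing time (a new reading comes with each control period).
- snapshot(name): name is "scene" or "top" or "wrist"; returns the picture (420x560x3 uint8, red, green, blue); there is no depth.
- camera_model(name): a dict with "intrinsics" (3x3 intrinsics, pixels), "pose" (4x4, takes a point from camera to world coordinates); the wrist camera has in their place "T_tool_cam" (4x4, takes a point from camera to tool coordinates, whose origin is the TCP and whose axes are the flange's). Camera axes: x right, y up, looking along -z (the intrinsics and any distortion apply to the point x, -y, -z); pixel columns grow to the right and rows downward; lengths in m; the calibration is good to about 2 mm. The wrist camera is an equidistant fisheye: a pixel r from the principal point sees the ray r / f radians off the axis. A picture is of the moment at which its call begins: read the wrist's pose just before it. camera_model takes no time and is no camera call.
- arm.job_done(): hands the job in; it is judged then, once.
The state is a dict: "clock": time; "q": joint angles; "joint_velocities": joint speeds; "joint_torque": joint torques, N m; "eef_pos": TCP position; "ee_rot": TCP orientation; "wrist_force": force on the tool from outside, world axes, zero at the start; "torque": the same for the moment, N m; "grip_width": finger opening in m; "finger_force": force on a finger pad.
Only numpy, scipy, OpenCV 4.12 (cv2) and the standard library are available. Lean on these libraries where they do the work, as an engineer would, in place of code of your own. Each camera call takes 0.05 s, during which the arm holds its last target. There are 200 camera calls.

## Working session

There is one attempt and no reset: what is moved stays moved. The work goes in short steps, Python scripts to look and compute and a tool call to move; the robot and the scene stay as the last step left them, time stands still between calls to the robot, and variables do not carry over. Pictures are saved under pics/ and viewed, at most 14 in all, crops included, and the job is handed in when it is done.

Besides the shell and the picture viewer there is one more tool, called after "Emit:" as name([rows], argument=value, ...), one row to a line, values as JSON. carry_out: Moves the arm, as the interface text tells. Its arguments: {"type":"object","properties":{"steps":{"type":"array","items":{"type":"array","items":{"type":"array","items":{"type":"number"}}}},"grip_force":{"type":"number"}},"required":["steps"]}

```bash
ls; mkdir -p pics
cat > h.py <<'E'
import numpy as np, cv2
from scipy.spatial.transform import Rotation as R
from cell import arm, snapshot, camera_model
def save(im,n): cv2.imwrite('pics/'+n,cv2.cvtColor(im,cv2.COLOR_RGB2BGR))
def pix(cam,u,v,z):
    m=camera_model(cam);K=np.array(m['intrinsics']);P=np.array(m['pose'])
    d=np.linalg.inv(K)@[u,v,1];d=P[:3,:3]@[d[0],-d[1],-d[2]];o=P[:3,3]
    return o+d*(z-o[2])/d[2]
def proj(cam,p):
    m=camera_model(cam);K=np.array(m['intrinsics']);P=np.linalg.inv(np.array(m['pose']))
    c=P[:3,:3]@p+P[:3,3];q=K@[c[0],-c[1],-c[2]];return q[:2]/q[2]
E
python3 - <<'E'
from h import *
for n in('scene','top'):
    im=snapshot(n);save(cv2.resize(im,(800,600),interpolation=cv2.INTER_CUBIC),n+'0.png');np.save(n+'0.npy',im)
    m=camera_model(n);print({k:(np.round(v,3).tolist() if not isinstance(v,str) else v) for k,v in m.items()})
m=camera_model('wrist');print(m)
s=arm.state();print(s)
E
```

```text
pics
{'intrinsics': [[458.451, 0.0, 280.235], [0.0, 458.451, 204.405], [0.0, 0.0, 1.0]], 'pose': [[0.888, 0.303, -0.346, 0.142], [-0.459, 0.612, -0.644, -0.603], [0.016, 0.731, 0.682, 0.878], [0.0, 0.0, 0.0, 1.0]]}
{'intrinsics': [[516.903, 0.0, 278.224], [0.0, 516.903, 215.096], [0.0, 0.0, 1.0]], 'pose': [[0.021, 0.997, -0.069, 0.45], [-1.0, 0.021, 0.005, 0.142], [0.006, 0.069, 0.998, 1.687], [0.0, 0.0, 0.0, 1.0]]}
{'intrinsics': array([[325.1922621 ,   0.        , 281.10583649],
       [  0.        , 325.1922621 , 211.97146229],
       [  0.        ,   0.        ,   1.        ]]), 'T_tool_cam': array([[ 1.52459979e-04,  9.55653493e-01,  2.94493428e-01,
         7.52277334e-02],
       [ 9.99999472e-01, -4.44990896e-04,  9.26326970e-04,
        -8.07621912e-04],
       [ 1.01629450e-03,  2.94493131e-01, -9.55653056e-01,
        -1.44729128e-01],
       [ 0.00000000e+00,  0.00000000e+00,  0.00000000e+00,
         1.00000000e+00]])}
{'clock': 0.1, 'q': array([ 1.48257326e+00,  3.85513298e-01,  6.77454002e-03, -4.19242553e-04,
       -1.19396958e+00, -2.58612344e-01]), 'joint_velocities': array([ 0.00102848, -0.00019242,  0.00319469,  0.00206674, -0.00134423,
        0.00016973]), 'joint_torque': array([-2.86472632e-04, -3.93320346e+01,  1.88929474e+01,  4.19791639e+00,
       -2.60056055e-03,  3.23264445e-06]), 'eef_pos': array([0.21225654, 0.58731588, 0.2290177 ]), 'ee_rot': array([ 9.69118640e-04,  9.84986983e-01, -1.72625872e-01, -1.12784968e-04]), 'wrist_force': array([ 0.32238266, -0.16629225,  0.32364218]), 'torque': array([-0.00754369, -0.04100039, -0.00365199]), 'finger_force': 0.0, 'grip_width': 0.08548001557515751}
```

View pics/top0.png

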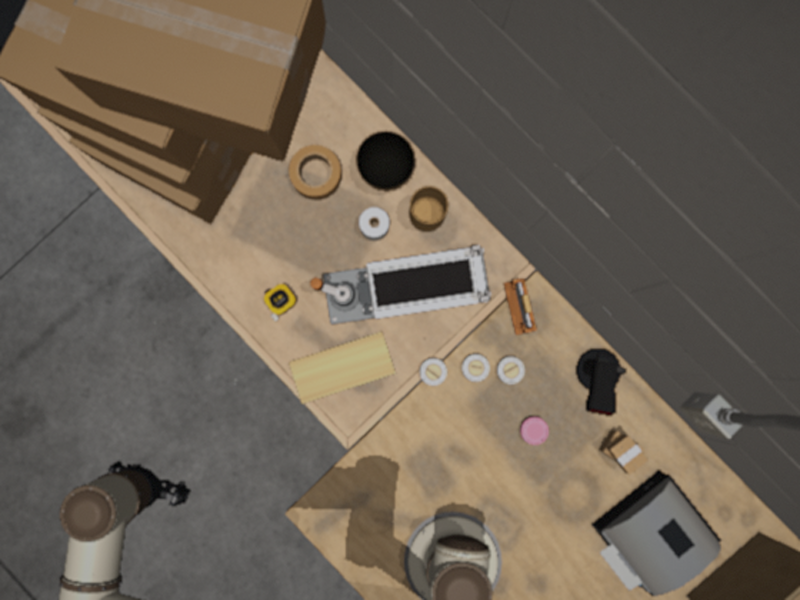

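View pics/scene0.png

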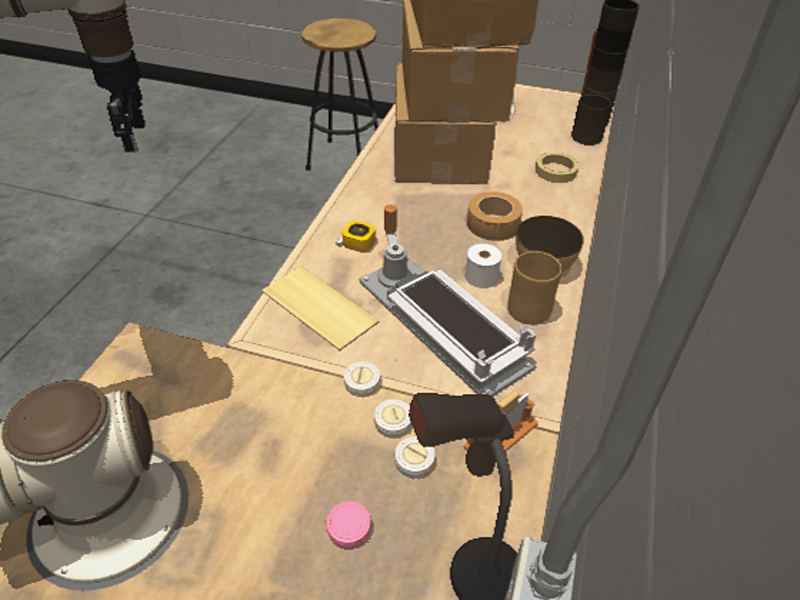

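The top view shows three white tins at about (433,372), (476,367) and (511,370). The look-alikes are a pink tin at (535,430), the label roll at (374,222) and a tape ring at (315,172). The tray is at (425,283), gate stand at (520,305), board at (343,367) and knob at (317,284).

Run:
```python
from h import *
im=np.load('top0.npy');c=im[160:300,200:400];save(cv2.resize(c,None,fx=4,fy=4,interpolation=cv2.INTER_CUBIC),'top_c.png')
```

```text
(no output)
```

View pics/top_c.png

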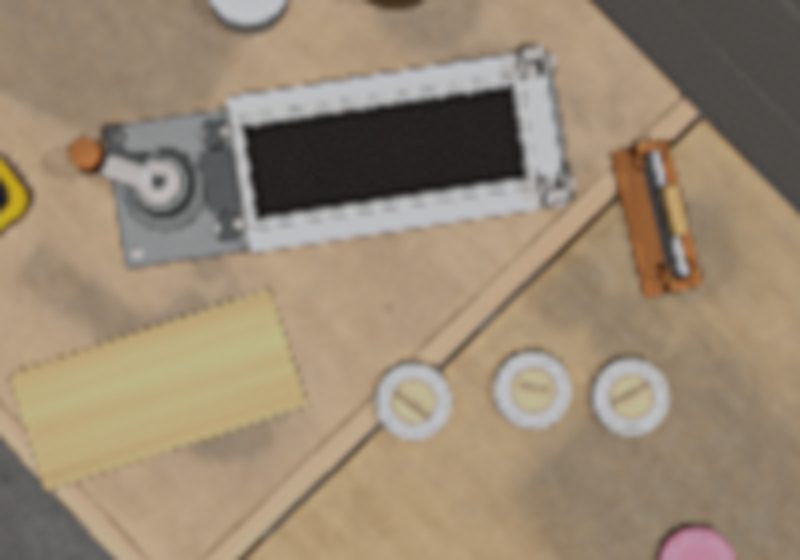

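```bash
cat >> h.py <<'E'
def cp(u,v,z): return pix('top',200+(u+.5)/4-.5,160+(v+.5)/4-.5,z)
E
python3 - <<'E'
from h import *
np.set_printoptions(precision=4,suppress=True)
F=np.array([cp(*p,.046) for p in [(246,128),(517,88),(525,178),(257,216)]])
print(F);e=lambda A,i,j:np.linalg.norm(A[i]-A[j])
print('floor',e(F,0,1),e(F,1,2),e(F,2,3),e(F,3,0))
yd=(F[0]+F[3]-F[1]-F[2]);yd/=np.linalg.norm(yd);c=F.mean(0)
print('yaw y dir',np.degrees(np.arctan2(yd[1],yd[0])),'origin',c-yd*.0075)
B=np.array([cp(*p,.006) for p in [(10,374),(270,290),(305,405),(47,488)]])
bd=(B[0]+B[3]-B[1]-B[2]);print('board',B.mean(0),e(B,0,1),e(B,1,2),e(B,2,3),np.degrees(np.arctan2(bd[1],bd[0])))
for p in [(414,400),(533,390),(630,396)]:print('tin',cp(*p,.022))
print('pink',cp(697,562,.022))
print('knob',cp(86,152,.142),'axis',cp(158,182,.095))
a,b=cp(655,152,.068),cp(684,274,.068);print('gate',a,b,(a+b)/2,np.linalg.norm(a-b),np.degrees(np.arctan2(*(b-a)[1::-1])),cp(675,209,.098))
print('stand corners',[cp(*p,.008)[:2] for p in [(612,153),(668,142),(703,287),(647,296)]])
E
```

```text
[[ 0.6378  0.1905  0.046 ]
 [ 0.6746 -0.0254  0.046 ]
 [ 0.6025 -0.0328  0.046 ]
 [ 0.5676  0.1801  0.046 ]]
floor 0.21903725337085786 0.0725005910728041 0.21578160386776596 0.07097261216729928
yaw y dir 99.49574237903377 origin [0.6218 0.0707 0.046 ]
board [0.4282 0.2579 0.006 ] 0.22128362593704143 0.09742807467037201 0.218681428828529 109.03880200622278
tin [0.4239 0.0513 0.022 ]
tin [ 0.4339 -0.0441  0.022 ]
tin [ 0.4307 -0.1222  0.022 ]
pink [ 0.2996 -0.1771  0.022 ]
knob [0.6061 0.3073 0.142 ] axis [0.5888 0.2561 0.095 ]
gate [ 0.6232 -0.1326  0.068 ] [ 0.5275 -0.1563  0.068 ] [ 0.5753 -0.1445  0.068 ] 0.09857421971683421 -166.1046598204714 [ 0.5761 -0.1434  0.098 ]
stand corners [array([ 0.628 , -0.1077]), array([ 0.638 , -0.1534]), array([ 0.5201, -0.1829]), array([ 0.5118, -0.1374])]
```

Emit:
carry_out([
  [[0.035,0.035,-0.015,0,0,8,1],[0.07,0.07,-0.03,0,0,16,1],[0.105,0.105,-0.045,0,0,24,1],[0.14,0.14,-0.06,0,0,32,1],[0.175,0.175,-0.08,0,0,40,1],[0.21,0.21,-0.1,0,0,48,1],[0.245,0.245,-0.11,0,0,55,1],[0.27,0.27,-0.12,0,0,60.6,1]],
])

```text
clock: 1.1
eef_pos: [0.3748, 0.2401, 0.3503]
ee_rot: [-0.0, 0.762, -0.648, -0.0]
wrist_force: [1.3, -0.1, -0.2]
grip_width: 0.0857
finger_force: 0.0
```

```bash
cat >> h.py <<'E'
def psi(s=None):
    s=s or arm.state();q=s['ee_rot'];Rm=R.from_quat([q[1],q[2],q[3],q[0]]).as_matrix();return Rm
def plan(t,yaw=None):
    "shift in tool axes and turn to reach world TCP t, tool-x heading yaw (deg), tool down"
    s=arm.state();Rm=psi(s);d=Rm.T@(np.array(t)-s['eef_pos'])
    y0=np.degrees(np.arctan2(Rm[1,0],Rm[0,0]));yaw=y0 if yaw is None else yaw
    a=np.radians(yaw);Rt=np.array([[np.cos(a),np.sin(a),0],[np.sin(a),-np.cos(a),0],[0,0,-1]])
    rv=R.from_matrix(Rm.T@Rt).as_rotvec(degrees=True)
    print('t %.1f at'%s['clock'],np.round(s['eef_pos'],4),'yaw %.1f'%y0,'shift mm',np.round(d*1e3,1),'turn',np.round(rv,2),'F',np.round(s['wrist_force'],1),'w %.4f'%s['grip_width'])
def wproj(p,s,inv=False):
    m=camera_model('wrist');K=m['intrinsics'];T=m['T_tool_cam'];Rm=psi(s)
    c=np.linalg.inv(T)@np.append(Rm.T@(np.array(p)-s['eef_pos']),1);v=np.array([c[0],-c[1],-c[2]])
    th=np.arctan2(np.hypot(v[0],v[1]),v[2]);n=v[:2]/max(np.hypot(v[0],v[1]),1e-9)
    return np.array([K[0,2],K[1,2]])+K[0,0]*th*n
def wpix(u,v,z,s):
    m=camera_model('wrist');K=m['intrinsics'];T=m['T_tool_cam'];Rm=psi(s)
    a=np.array([u-K[0,2],v-K[1,2]]);r=np.hypot(*a);th=r/K[0,0];n=a/max(r,1e-9)
    d=np.array([np.sin(th)*n[0],-np.sin(th)*n[1],-np.cos(th)])
    d=Rm@T[:3,:3]@d;o=s['eef_pos']+Rm@T[:3,3];return o+d*(z-o[2])/d[2]
def wshot(n,box=None,f=1):
    import pickle
    s=arm.state();im=snapshot('wrist');np.save(n+'.npy',im);pickle.dump(s,open(n+'.pkl','wb'))
    if box: im=im[box[1]:box[3],box[0]:box[2]]
    save(cv2.resize(im,None,fx=f,fy=f,interpolation=cv2.INTER_CUBIC),n+'.png');return s
E
python3 -c "
from h import *
print(arm.nose_length);plan([.5,-.02,.35],-80.5);print(arm.state()['q'])"
```

```text
0.025
t 1.1 at [0.3748 0.2401 0.3503] yaw -80.7 shift mm [276.9 -81.6   0.3] turn [ 0.01  0.01 -0.21] F [ 1.3 -0.1 -0.2] w 0.0857
[ 9.36904641e-01  1.00130422e-03 -1.80496945e-01 -2.19033658e-04
 -1.38923793e+00 -7.74768095e-01]
```

Emit:
carry_out([
  [[0.045,-0.013,0.0,0,0,0,1],[0.09,-0.027,0.0,0,0,0,1],[0.135,-0.04,0.01,0,0,0,1],[0.18,-0.055,0.02,0,0,0,1],[0.22,-0.07,0.03,0,0,0,1],[0.245,-0.077,0.03,0,0,0,1],[0.267,-0.08,0.03,0,0,0,1],[0.267,-0.08,0.03,0,0,0,1]],
])

```text
clock: 2.1
eef_pos: [0.4976, -0.009, 0.3193]
ee_rot: [0.001, 0.763, -0.647, -0.0]
wrist_force: [0.1, -0.0, -0.4]
grip_width: 0.0852
finger_force: 0.0
```

```bash
python3 -c "
from h import *
np.set_printoptions(precision=1,suppress=True)
s=wshot('w1',None,1.42);print(s['eef_pos'])
for n,p in dict(t1=(.4239,.0513,.022),t2=(.4339,-.0441,.022),t3=(.4307,-.1222,.022),gate=(.576,-.144,.098),axis=(.5888,.2561,.095),tray=(.6218,.0707,.046)).items():print(n,wproj(p,s)*1.42)"
```

```text
[ 0.5 -0.   0.3]
t1 [461.2 309.9]
t2 [470.2 215.6]
t3 [488.1 137.3]
gate [328.6  75.2]
axis [272.9 488.9]
tray [260.8 304.7]
```

View pics/w1.png

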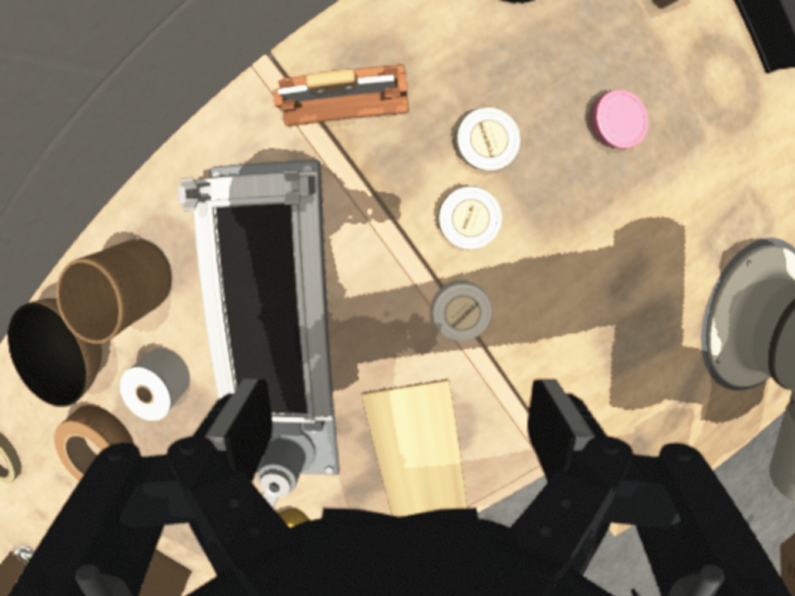

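The wrist view shows three white tins at about (462,311), (470,217) and (488,139), all matching the top-view estimate. The pink one at (620,120) is not wanted. The gate is in its stand at (340,85), and the tray is at (262,300).

```bash
python3 -c "
from h import *
import pickle
np.set_printoptions(precision=4,suppress=True)
s=pickle.load(open('w1.pkl','rb'))
w=lambda u,v,z:wpix((u+.5)/1.42-.5,(v+.5)/1.42-.5,z,s)
for p in [(462,311),(470,217),(488.5,139.5)]:print('tin',w(*p,.022))
print('pink',w(619,119,.022))
print('floor corners',w(217,207,.046),w(292,205,.046),w(303,413,.046))
print('posts',w(188,190,.08),w(306,183,.08))
print('gate',w(331,77,.098),w(279,91,.068),w(396,80,.068))
print('axis',w(275,485,.1))
plan([.4335,-.0445,.08],-80.5)"
```

```text
tin [0.4231 0.0521 0.022 ]
tin [ 0.4341 -0.0429  0.022 ]
tin [ 0.4302 -0.1203  0.022 ]
pink [ 0.2997 -0.1743  0.022 ]
floor corners [ 0.6751 -0.0193  0.046 ] [ 0.6011 -0.0302  0.046 ] [0.5695 0.1842 0.046 ]
posts [ 0.6917 -0.0365  0.08  ] [ 0.5842 -0.0545  0.08  ]
gate [ 0.5741 -0.1429  0.098 ] [ 0.6225 -0.131   0.068 ] [ 0.5244 -0.1529  0.068 ]
axis [0.5858 0.2452 0.1   ]
t 2.1 at [ 0.4974 -0.0083  0.3195] yaw -80.6 shift mm [ 25.3  68.7 239.5] turn [ 0.06  0.01 -0.05] F [-0.4  0.7 -0.9] w 0.0856
```

Emit:
carry_out([
  [[0.02,0.017,0.04,0,0,0,1],[0.04,0.034,0.08,0,0,0,1],[0.06,0.051,0.12,0,0,0,1],[0.08,0.068,0.16,0,0,0,1],[0.1,0.084,0.2,0,0,0,1],[0.1005,0.0845,0.22,0,0,0,1],[0.1005,0.0845,0.23,0,0,0,1],[0.1005,0.0845,0.23,0,0,0,1]],
])

```text
clock: 3.15
eef_pos: [0.4312, -0.1205, 0.09]
ee_rot: [0.0, 0.764, -0.645, -0.0]
wrist_force: [0.1, 0.3, 0.7]
grip_width: 0.0856
finger_force: 0.0
```

```bash
python3 -c "
from h import *
np.set_printoptions(precision=4,suppress=True)
s=wshot('w2',None,1.42);print(wproj((.4305,-.1213,.022),s)*1.42)
plan([.4305,-.1213,.031],-80.5)"
```

```text
[401.961  316.8098]
t 3.2 at [ 0.4317 -0.1205  0.0906] yaw -80.4 shift mm [ 0.5  1.4 59.6] turn [-0.06 -0.02  0.1 ] F [-0.1  0.2  0. ] w 0.0851
```

View pics/w2.png

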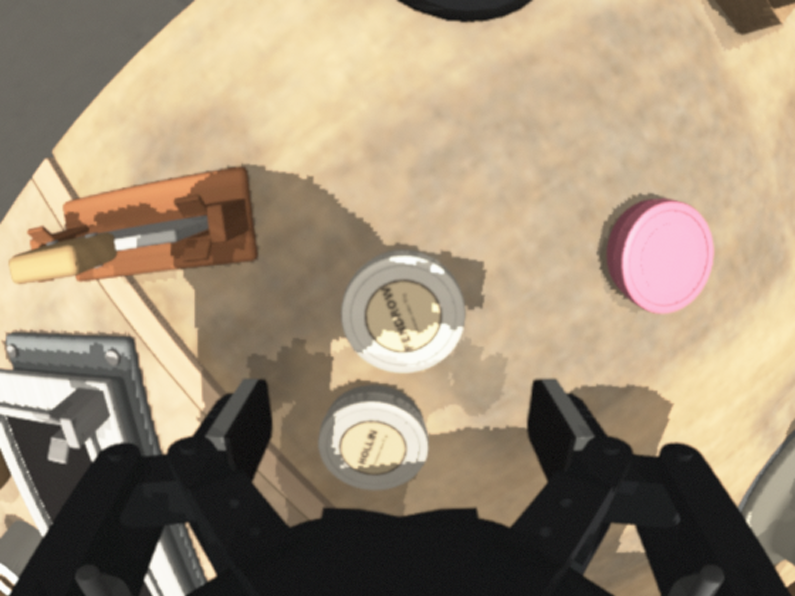

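The target tin's lid is at (403,315), against a prediction of (402,317). It is the white-metal one, not the pink one at (660,255), so I'll go down and grip it.

Emit:
carry_out([
  [[0.0,0.001,0.025,0,0,0,1],[0.0,0.001,0.05,0,0,0,1],[0.0,0.001,0.059,0,0,0,1],[0.0,0.001,0.059,0,0,0,0.65],[0.0,0.001,0.059,0,0,0,0.65],[0.0,0.001,0.059,0,0,0,0.65],[0.0,0.001,0.059,0,0,0,0.65],[0.0,0.001,0.059,0,0,0,0.65]],
], grip_force=30)

```text
clock: 4.2
eef_pos: [0.4301, -0.1213, 0.0312]
ee_rot: [-0.0, 0.763, -0.646, 0.0]
wrist_force: [0.7, -0.1, -0.5]
grip_width: 0.0555
finger_force: 0.0
```

```bash
python3 -c "
from h import *
s=wshot('w3',(120,200,440,420),2.5);print(s['finger_force'])
plan([.64,.0,.15],-80.5)"
```

```text
0.0
t 4.2 at [ 0.43   -0.1213  0.0312] yaw -80.5 shift mm [ -84.8 -227.2 -118.8] turn [-0.02 -0.    0.03] F [ 0.5 -0.  -0.4] w 0.0557
```

View pics/w3.png

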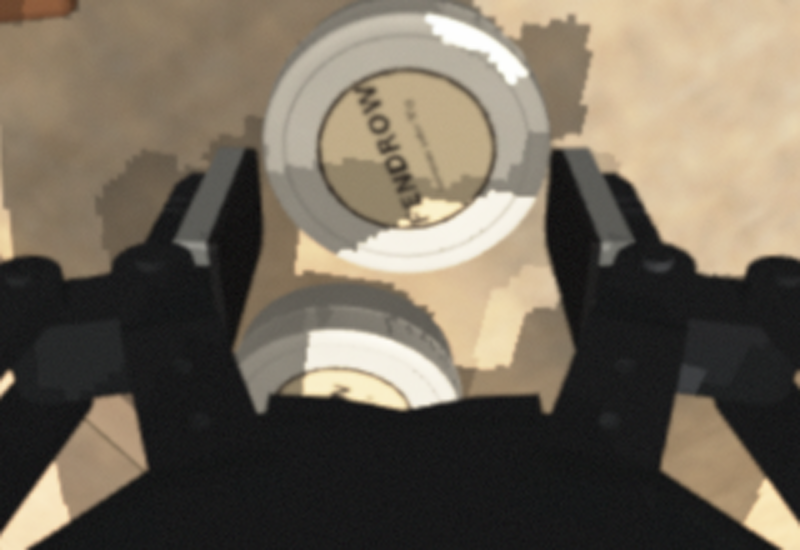

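```bash
python3 -c "
from h import *
import pickle
s=pickle.load(open('w3.pkl','rb'))
print(wpix(282,256,.022,s), wproj((.4305,-.1213,.022),s), s['eef_pos'])
Rm=psi(s)
for dz in(0.006,.015,.025):
  for sg in (-1,1):
    print(dz,sg,(wproj(s['eef_pos']+Rm@np.array([0.011,sg*.0278,dz]),s)-[120,200])*2.5,(wproj(s['eef_pos']+Rm@np.array([-0.011,sg*.0278,dz]),s)-[120,200])*2.5)
"
```

```text
[ 0.43072953 -0.1240507   0.022     ] [281.55669765 260.74743162] [ 0.43007825 -0.121263    0.03123459]
0.006 -1 [268.72396072 109.32119877] [275.32411137 204.05073283]
0.006 1 [543.02130473 109.23124907] [536.09727508 203.87854036]
0.015 -1 [275.16904662  93.02749775] [280.97047276 184.41118191]
0.015 1 [536.24205782  92.96121254] [530.15398923 184.27022773]
0.025 -1 [281.67551639  76.65939695] [286.73280992 164.48416692]
0.025 1 [529.39668402  76.61355508] [524.08773255 164.37139433]
```

Emit:
carry_out([
  [[0,0,0,0,0,0,1],[0,0,0,0,0,0,1],[0.002,0,0.004,0,0,0,1],[0.002,0,0.009,0,0,0,1],[0.002,0,0.009,0,0,0,0.65],[0.002,0,0.009,0,0,0,0.65],[0.002,0,0.009,0,0,0,0.65],[0.002,0,0.009,0,0,0,0.65]],
], grip_force=30)

```text
clock: 5.25
eef_pos: [0.4304, -0.1232, 0.0221]
ee_rot: [-0.0, 0.763, -0.646, 0.0]
wrist_force: [-0.0, 0.2, -0.2]
grip_width: 0.0556
finger_force: 0.0
```

```bash
python3 -c "
from h import *
s=arm.state();w=snapshot('wrist');c=snapshot('scene');t=snapshot('top')
p=proj('scene',np.array([.43,-.123,.02])).astype(int);q=proj('top',np.array([.43,-.123,.02])).astype(int);print(p,q)
f=lambda im,k:cv2.resize(im,(400,300),interpolation=cv2.INTER_CUBIC)
A=f(w[200:420,120:440],0);B=cv2.resize(c[p[1]-75:p[1]+75,p[0]-100:p[0]+100],(400,300),interpolation=cv2.INTER_CUBIC)
save(np.hstack([A,B]),'mix1.png')"
```

```text
[289 317] [357 258]
```

View pics/mix1.png

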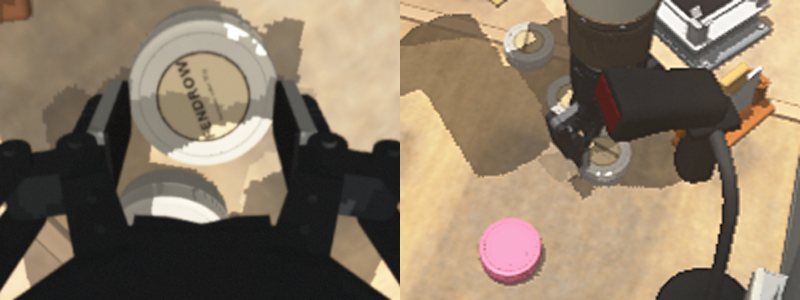

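```bash
python3 -c "
from h import *
s=arm.state();Rm=psi(s);np.set_printoptions(precision=1,suppress=True)
for dz in(-.01,0,.01,.02):
  for y in (.028,.04):
    print(dz,y,[(proj('scene',s['eef_pos']+Rm@np.array([x,y,dz]))-[189,242])*2+[400,0] for x in (-.011,.011)])
print('tin',(proj('scene',np.array([.4307,-.1235,.022]))-[189,242])*2+[400,0],(proj('top',np.array([.4307,-.1235,.022]))))
c=snapshot('scene');save(cv2.resize(c[280:360,240:340],(800,640),interpolation=cv2.INTER_CUBIC)[:600],'sc2.png')
"
```

```text
-0.01 0.028 [array([575.5, 151.6]), array([587.9, 166.2])]
-0.01 0.04 [array([566.4, 157.4]), array([578.8, 172.1])]
0 0.028 [array([575.4, 156.9]), array([587.7, 171.3])]
0 0.04 [array([566.4, 162.6]), array([578.6, 177.3])]
0.01 0.028 [array([575.3, 162. ]), array([587.5, 176.5])]
0.01 0.04 [array([566.3, 167.8]), array([578.5, 182.4])]
0.02 0.028 [array([575.2, 167.1]), array([587.3, 181.5])]
0.02 0.04 [array([566.3, 172.8]), array([578.4, 187.4])]
tin [602.6 150.8] [357.5 258.6]
```

View pics/sc2.png

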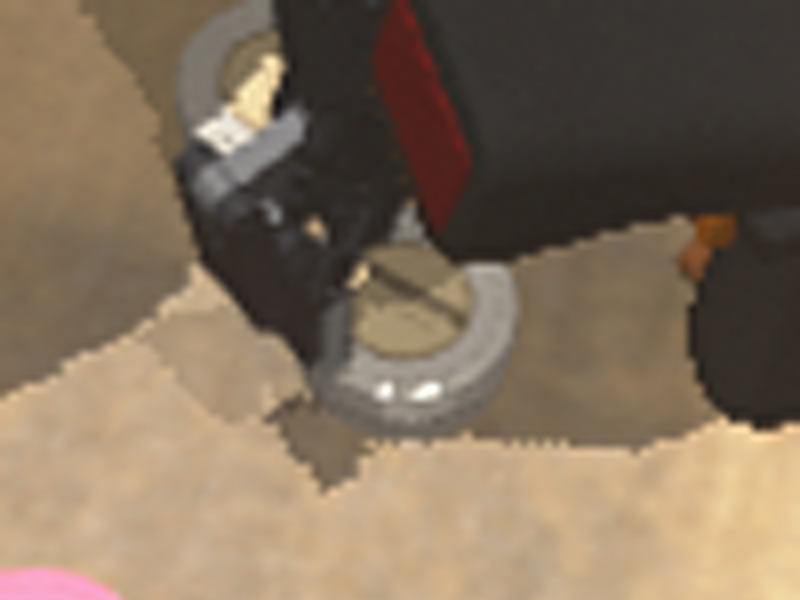

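Emit:
carry_out([
  [[0,0,0,0,0,0,1],[0,0,0,0,0,0,1],[0,0,0.006,0,0,0,1],[0,0,0.012,0,0,0,1],[0,0,0.012,0,0,0,0.65],[0,0,0.012,0,0,0,0.65],[0,0,0.012,0,0,0,0.65],[0,0,0.012,0,0,0,0.65]],
], grip_force=30)

```text
clock: 6.45
eef_pos: [0.43, -0.1233, 0.0101]
ee_rot: [0.0, 0.763, -0.646, -0.0]
wrist_force: [-1.2, -0.2, 1.6]
grip_width: 0.0601
finger_force: 32.1
```

Emit:
carry_out([
  [[0,0,0,0,0,0,0.85],[0,0,0,0,0,0,0.85],[0,0,0.004,0,0,0,0.85],[0,0,0.007,0,0,0,0.85],[0,0,0.007,0,0,0,0.65],[0,0,0.007,0,0,0,0.65],[0,0,0.007,0,0,0,0.65]],
], grip_force=30)

```text
clock: 7.32
eef_pos: [0.4303, -0.1232, 0.0029]
ee_rot: [0.0, 0.763, -0.646, -0.0]
wrist_force: [-0.3, -1.0, -1.2]
grip_width: 0.0602
finger_force: 32.5
```

```bash
python3 -c "
from h import *
np.set_printoptions(precision=1,suppress=True)
s=wshot('w4',(120,200,440,420),2.5);Rm=psi(s);plan([.64,.0,.15],-80.5)
for dz in (-.02,-.01,-.005,0,.005):print(dz,[(wproj(s['eef_pos']+Rm@np.array([0.011,sg*.03,dz]),s)-[120,200])*2.5 for sg in(-1,1)])
"
```

```text
t 7.4 at [ 0.4 -0.1  0. ] yaw -80.5 shift mm [ -86.8 -227.2 -147.1] turn [0. 0. 0.] F [-0.2 -0.1 -0.2] w 0.0605
-0.02 [array([233.8, 166.6]), array([579. , 166.4])]
-0.01 [array([244. , 142.5]), array([568.4, 142.3])]
-0.005 [array([248.7, 131.4]), array([563.5, 131.3])]
0 [array([253.1, 121. ]), array([558.9, 120.9])]
0.005 [array([257.3, 111.1]), array([554.5, 111. ])]
```

View pics/w4.png

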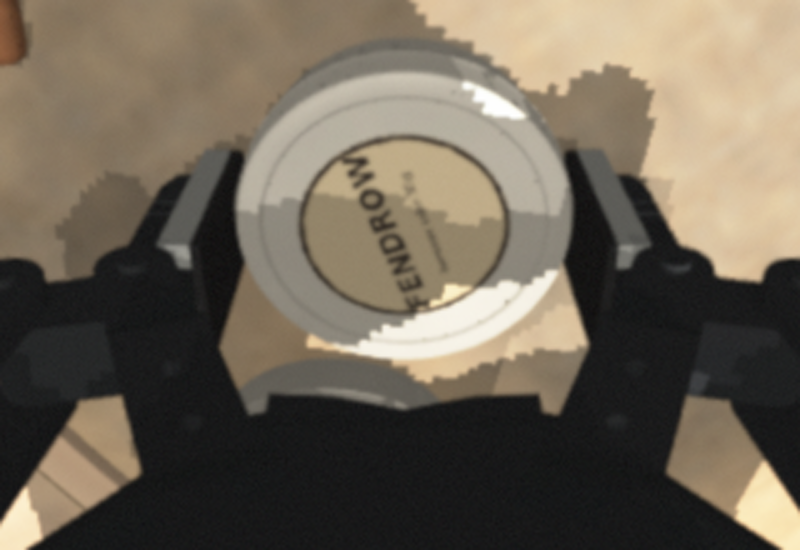

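Emit:
carry_out([
  [[0,0,-0.02,0,0,0,0.6],[0,0,-0.06,0,0,0,0.6],[0,0,-0.1,0,0,0,0.6],[-0.005,-0.012,-0.14,0,0,0,0.6],[-0.02,-0.045,-0.15,0,0,0,0.6],[-0.04,-0.09,-0.15,0,0,0,0.6],[-0.065,-0.145,-0.15,0,0,0,0.6],[-0.085,-0.19,-0.14,0,0,0,0.6]],
], grip_force=40)

```text
clock: 8.38
eef_pos: [0.6057, -0.0066, 0.1436]
ee_rot: [-0.001, 0.764, -0.646, 0.001]
wrist_force: [0.3, 0.2, -0.8]
grip_width: 0.0595
finger_force: 43.4
```

Emit:
carry_out([
  [[-0.014,-0.031,0.02,0,0,0,0.6],[-0.014,-0.031,0.04,0,0,0,0.6],[-0.014,-0.031,0.04,0,0,0,0.6]],
])

```text
clock: 8.75
eef_pos: [0.6303, 0.0109, 0.1005]
ee_rot: [0.002, 0.763, -0.646, -0.002]
wrist_force: [0.7, 0.6, -0.3]
grip_width: 0.0599
finger_force: 43.5
```

```bash
python3 -c "
from h import *
s=wshot('w5',None,1.42);plan([.6322,.0114,.049],-80.5)
for n,p in dict(cA=(39,-103),cB=(-39,-103),t=(0,-62),c3=(-39,-40)).items():
  P=np.array([.622,.0725])+p[0]/1e3*np.array([.986,.165])+p[1]/1e3*np.array([-.165,.986]);print(n,np.round(P,4),np.round(wproj([*P,.046],s)*1.42))"
```

```text
t 8.8 at [0.6312 0.0108 0.1022] yaw -80.5 shift mm [-0.4 -1.2 53.2] turn [ 0.14 -0.02  0.04] F [ 0.2  0.5 -0.6] w 0.0600
cA [ 0.6774 -0.0226] [307. 241.]
cB [ 0.6005 -0.0355] [484. 240.]
t [0.6322 0.0114] [396. 328.]
c3 [0.5901 0.0266] [476. 370.]
```

View pics/w5.png

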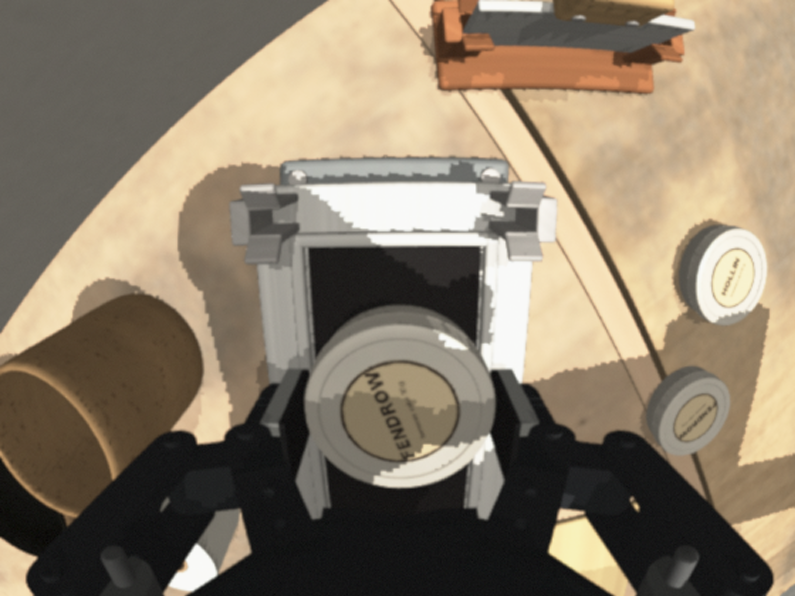

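The gripped tin is over the tray. The floor corners show at (307,247) and (480,246), and the slot flares are centred at about (265,223) and (527,222). I'll compute the corrections.

```bash
python3 -c "
from h import *
import pickle
np.set_printoptions(precision=4,suppress=True)
s=pickle.load(open('w5.pkl','rb'))
w=lambda u,v,z:wpix((u+.5)/1.42-.5,(v+.5)/1.42-.5,z,s)
A,B=w(307,247,.046),w(480,246,.046);ux=np.array([.986,.165,0]);uy=np.array([-.165,.986,0])
m=(A+B)/2;print(A,B,np.linalg.norm(A-B),'ang',np.degrees(np.arctan2(*(A-B)[1::-1])),'origin',m+.103*uy)
P,Q=w(265,223,.084),w(527,222,.084);print(P,Q,(P+Q)/2,np.linalg.norm(P-Q),np.degrees(np.arctan2(*(P-Q)[1::-1])),'in tray y',((P+Q)/2-m)@uy-.103)
print('tins',w(724,277,.022),w(690,410,.022))
print('gate ends top',w(470,2,.068),w(692,27,.068))
"
```

```text
[ 0.6772 -0.0198  0.046 ] [ 0.6018 -0.0328  0.046 ] 0.07657072251252936 ang 9.746756393331205 origin [0.6225 0.0753 0.046 ]
[ 0.6874 -0.0344  0.084 ] [ 0.5945 -0.0502  0.084 ] [ 0.641  -0.0423  0.084 ] 0.09423767541384728 9.660394933181028 in tray y -0.11900086305439415
tins [ 0.4411 -0.0415  0.022 ] [0.4301 0.0482 0.022 ]
gate ends top [ 0.6271 -0.1313  0.068 ] [ 0.528  -0.1538  0.068 ]
```

Emit:
carry_out([
  [[-0.0023,-0.002,0.015,0,0,0,0.6],[-0.0023,-0.002,0.03,0,0,0,0.6],[-0.0023,-0.002,0.042,0,0,0,0.6],[-0.0023,-0.002,0.049,0,0,0,0.6],[-0.0023,-0.002,0.053,0,0,0,0.6]],
])

```text
clock: 9.43
eef_pos: [0.6334, 0.0135, 0.0495]
ee_rot: [0.0, 0.763, -0.646, -0.0]
wrist_force: [0.6, -0.3, -0.4]
grip_width: 0.06
finger_force: 43.5
```

Emit:
carry_out([
  [[0,0,0.001,0,0,0,0.6],[0,0,0.0015,0,0,0,0.6],[0,0,0.0015,0,0,0,0.6]],
])

```text
clock: 9.8
eef_pos: [0.6335, 0.0135, 0.0493]
ee_rot: [-0.0, 0.763, -0.646, 0.0]
wrist_force: [-0.7, -0.5, 3.2]
grip_width: 0.0602
finger_force: 43.8
```

Emit:
carry_out([
  [[0,0,0,0,0,0,0.85],[0,0,0,0,0,0,1],[0,0,-0.03,0,0,0,1],[0,0.01,-0.08,0,0,0,1],[0.003,0.05,-0.1,0,0,0,1],[0.01,0.1,-0.1,0,0,0,1],[0.017,0.155,-0.08,0,0,0,1],[0.023,0.206,-0.045,0,0,0,1]],
])

```text
clock: 10.8
eef_pos: [0.4337, -0.0433, 0.0941]
ee_rot: [-0.002, 0.763, -0.646, 0.001]
wrist_force: [-0.2, 0.2, -1.5]
grip_width: 0.0855
finger_force: 0.0
```

Emit:
carry_out([
  [[0,0,0,0,0,0,1]],
])

```text
clock: 10.92
eef_pos: [0.4255, -0.0453, 0.0903]
ee_rot: [0.005, 0.763, -0.647, -0.004]
wrist_force: [0.7, -0.2, 0.9]
grip_width: 0.0854
finger_force: 0.0
```

```bash
cat >> h.py <<'E'
def circ(n,rng=(30,60),z=.022,box=None):
    import pickle
    s=arm.state();im=snapshot('wrist');np.save(n+'.npy',im);save(im,n+'.png');pickle.dump(s,open(n+'.pkl','wb'))
    g=cv2.GaussianBlur(cv2.cvtColor(im,cv2.COLOR_RGB2GRAY),(0,0),1.2)
    c=cv2.HoughCircles(g,cv2.HOUGH_GRADIENT_ALT,1,15,param1=150,param2=.6,minRadius=rng[0],maxRadius=rng[1])
    if c is not None:
        for u,v,r in c.reshape(-1,3)[:8]:print('circ',np.round([u,v,r],1),np.round(wpix(u,v,z,s),4))
E
python3 -c "
from h import *
circ('w6',(15,80));plan([.434,-.0432,.003],-80.5);print(wproj((.434,-.0432,.022),arm.state()))"
```

```text
circ [118. 251.  65.] [ 0.547  -0.0022  0.022 ]
circ [269.  227.   41.3] [ 0.4332 -0.0417  0.022 ]
circ [269.  227.   25.7] [ 0.4332 -0.0417  0.022 ]
circ [266.  333.   23.5] [0.422  0.0502 0.022 ]
circ [266.  333.   35.4] [0.422  0.0502 0.022 ]
circ [131.  275.   26.6] [0.536 0.017 0.022]
circ [466.   82.   36.6] [ 0.311  -0.1721  0.022 ]
circ [ 86.  291.   22.3] [0.5822 0.044  0.022 ]
t 11.0 at [ 0.4312 -0.0441  0.0925] yaw -80.5 shift mm [-0.5 -3.3 89.5] turn [ 0.22 -0.02  0.02] F [ 0.8 -0.   0.7] w 0.0857
[277.38492002 223.43589969]
```

Emit:
carry_out([
  [[0,0,0.03,0,0,0,1],[0,0,0.06,0,0,0,1],[0,0,0.083,0,0,0,1],[0,0,0.0895,0,0,0,1],[0,0,0.0895,0,0,0,1],[0,0,0.0895,0,0,0,0.6],[0,0,0.0895,0,0,0,0.6],[0,0,0.0895,0,0,0,0.6]],
])

```text
clock: 11.98
eef_pos: [0.435, -0.043, 0.0054]
ee_rot: [-0.001, 0.764, -0.646, 0.001]
wrist_force: [-0.8, 0.4, 5.5]
grip_width: 0.0609
finger_force: 42.0
```

Emit:
carry_out([
  [[0,0,0,0,0,0,0.6]],
])

```text
clock: 12.1
eef_pos: [0.435, -0.043, 0.0054]
ee_rot: [-0.001, 0.764, -0.646, 0.001]
wrist_force: [-1.0, 0.8, 5.8]
grip_width: 0.0604
finger_force: 42.0
```

Emit:
carry_out([
  [[0,0,-0.03,0,0,0,0.6],[0,0,-0.08,0,0,0,0.6],[-0.007,-0.015,-0.125,0,0,0,0.6],[-0.025,-0.05,-0.14,0,0,0,0.6],[-0.047,-0.1,-0.14,0,0,0,0.6],[-0.07,-0.15,-0.14,0,0,0,0.6],[-0.088,-0.19,-0.13,0,0,0,0.6],[-0.095,-0.2043,-0.11,0,0,0,0.6]],
])

```text
clock: 13.1
eef_pos: [0.6224, 0.0861, 0.1148]
ee_rot: [-0.002, 0.764, -0.646, 0.001]
wrist_force: [-0.9, 0.2, -1.1]
grip_width: 0.0603
finger_force: 44.1
```

Emit:
carry_out([
  [[0,0,0.015,0,0,0,0.6],[0,0,0.03,0,0,0,0.6],[0,0,0.045,0,0,0,0.6],[0,0,0.055,0,0,0,0.6],[0,0,0.06,0,0,0,0.6],[0,0,0.06,0,0,0,0.6]],
])

```text
clock: 13.85
eef_pos: [0.6198, 0.0842, 0.0539]
ee_rot: [0.0, 0.763, -0.646, -0.0]
wrist_force: [-0.2, -0.1, -1.1]
grip_width: 0.0602
finger_force: 44.1
```

```bash
python3 -c "
from h import *
circ('w7',(30,80));plan([.6209,.0844,.0514],-80.5)"
```

```text
circ [277.  124.   63.6] [0.6341 0.0164 0.022 ]
circ [277. 124.  46.] [0.6341 0.0164 0.022 ]
circ [277.  124.   74.9] [0.6341 0.0164 0.022 ]
circ [282.  276.   64.6] [0.6164 0.1052 0.022 ]
circ [422.  227.   72.1] [0.5364 0.0599 0.022 ]
circ [282.  276.   43.2] [0.6164 0.1052 0.022 ]
circ [160.  178.   54.2] [0.6963 0.0561 0.022 ]
circ [ 42.  181.   64.9] [0.787  0.0699 0.022 ]
t 13.9 at [0.6201 0.0843 0.0543] yaw -80.5 shift mm [ 0.1 -0.8  2.9] turn [-0.03 -0.    0.03] F [ 0.4  0.3 -0.6] w 0.0605
```

Emit:
carry_out([
  [[0,-0.0008,0.002,0,0,0,0.6],[0,-0.0008,0.0035,0,0,0,0.6],[0,-0.0008,0.0042,0,0,0,0.6],[0,-0.0008,0.0042,0,0,0,0.6]],
])

```text
clock: 14.4
eef_pos: [0.6211, 0.0846, 0.0517]
ee_rot: [-0.001, 0.764, -0.646, 0.001]
wrist_force: [-1.9, 0.5, 6.3]
grip_width: 0.0607
finger_force: 44.7
```

Emit:
carry_out([
  [[0,0,0,0,0,0,0.85],[0,0,0,0,0,0,1],[0,0,-0.03,0,0,0,1],[0,0.01,-0.08,0,0,0,1],[0,0.05,-0.1,0,0,0,1],[0,0.1,-0.1,0,0,0,1],[0,0.155,-0.08,0,0,0,1],[0,0.19,-0.045,0,0,0,1]],
])

```text
clock: 15.4
eef_pos: [0.4319, 0.0528, 0.0953]
ee_rot: [-0.002, 0.763, -0.646, 0.001]
wrist_force: [0.9, -0.1, -1.1]
grip_width: 0.0857
finger_force: 0.0
```

Emit:
carry_out([
  [[0,0.01,0,0,0,0,1],[0,0.01,0,0,0,0,1]],
])

```text
clock: 15.65
eef_pos: [0.4242, 0.0517, 0.0955]
ee_rot: [-0.001, 0.764, -0.646, 0.001]
wrist_force: [0.9, -0.5, 0.5]
grip_width: 0.0855
finger_force: 0.0
```

```bash
python3 -c "
from h import *
circ('w8',(30,60));plan([.423,.0515,.005],-80.5)"
```

```text
circ [284.  225.   40.9] [0.4225 0.0541 0.022 ]
circ [ 96.  102.   51.8] [ 0.5747 -0.0159  0.022 ]
circ [475. 175.  46.] [ 0.2835 -0.0095  0.022 ]
circ [  2.  147.   37.9] [0.6817 0.0267 0.022 ]
t 15.7 at [0.4253 0.0521 0.0958] yaw -80.4 shift mm [ 0.3  2.6 90.8] turn [-0.18  0.03  0.08] F [ 0.7 -0.  -0.2] w 0.0852
```

Emit:
carry_out([
  [[-0.001,0.0025,0.03,0,0,0,1],[-0.001,0.0025,0.06,0,0,0,1],[-0.001,0.0025,0.083,0,0,0,1],[-0.001,0.0025,0.091,0,0,0,1],[-0.001,0.0025,0.091,0,0,0,1],[-0.001,0.0025,0.091,0,0,0,0.6],[-0.001,0.0025,0.091,0,0,0,0.6],[-0.001,0.0025,0.091,0,0,0,0.6]],
])

```text
clock: 16.7
eef_pos: [0.4217, 0.0523, 0.0052]
ee_rot: [-0.001, 0.764, -0.646, 0.001]
wrist_force: [-0.8, 0.7, 6.6]
grip_width: 0.0605
finger_force: 41.8
```

Emit:
carry_out([
  [[0,0,0,0,0,0,0.6]],
])

```text
clock: 16.82
eef_pos: [0.4217, 0.0524, 0.0052]
ee_rot: [-0.001, 0.764, -0.646, 0.001]
wrist_force: [-1.6, -0.1, 5.0]
grip_width: 0.0595
finger_force: 41.8
```

Emit:
carry_out([
  [[0,0,-0.03,0,0,0,0.6],[0,0,-0.08,0,0,0,0.6],[-0.005,-0.015,-0.125,0,0,0,0.6],[-0.018,-0.05,-0.14,0,0,0,0.6],[-0.035,-0.1,-0.14,0,0,0,0.6],[-0.052,-0.15,-0.14,0,0,0,0.6],[-0.065,-0.19,-0.13,0,0,0,0.6],[-0.07,-0.2005,-0.11,0,0,0,0.6]],
])

```text
clock: 17.82
eef_pos: [0.6093, 0.1555, 0.1143]
ee_rot: [-0.002, 0.763, -0.646, 0.001]
wrist_force: [-1.0, -0.5, -1.0]
grip_width: 0.0602
finger_force: 43.7
```

Emit:
carry_out([
  [[0,0,0.015,0,0,0,0.6],[0,0,0.03,0,0,0,0.6],[0,0,0.045,0,0,0,0.6],[0,0,0.055,0,0,0,0.6],[0,0,0.06,0,0,0,0.6],[0,0,0.06,0,0,0,0.6]],
])

```text
clock: 18.58
eef_pos: [0.6069, 0.1541, 0.0537]
ee_rot: [0.0, 0.763, -0.646, 0.0]
wrist_force: [-0.6, -1.2, 0.1]
grip_width: 0.06
finger_force: 43.7
```

```bash
python3 -c "
from h import *
plan([.609,.1554,.0514],-80.5)"
```

```text
t 18.6 at [0.6069 0.1541 0.0537] yaw -80.5 shift mm [-0.9 -2.3  2.3] turn [ 0.01 -0.01  0.03] F [-0.6 -1.2  0.1] w 0.0600
```

Emit:
carry_out([
  [[-0.0009,-0.0023,0.002,0,0,0,0.6],[-0.0009,-0.0023,0.0032,0,0,0,0.6],[-0.0009,-0.0023,0.0035,0,0,0,0.6],[-0.0009,-0.0023,0.0035,0,0,0,0.85],[-0.0009,-0.0023,0.0035,0,0,0,1],[-0.0009,-0.0023,-0.03,0,0,0,1],[-0.0009,-0.0023,-0.08,0,0,0,1],[-0.0009,-0.0023,-0.12,0,0,0,1]],
])

```text
clock: 19.58
eef_pos: [0.6092, 0.1554, 0.1754]
ee_rot: [-0.0, 0.763, -0.646, 0.0]
wrist_force: [0.1, 0.7, -0.3]
grip_width: 0.0855
finger_force: 0.0
```

Emit:
carry_out([
  [[0.035,0.01,-0.02,0,0,10.7,1],[0.07,0.02,-0.03,0,0,21.4,1],[0.11,0.03,-0.03,0,0,32,1],[0.15,0.04,-0.03,0,0,42.7,1],[0.19,0.055,-0.03,0,0,53.3,0.6],[0.23,0.067,-0.03,0,0,64,0.6],[0.265,0.077,-0.02,0,0,74.7,0.6],[0.288,0.083,-0.01,0,0,85.4,0.6]],
])

```text
clock: 20.58
eef_pos: [0.5743, -0.144, 0.1834]
ee_rot: [-0.0, -0.119, 0.993, 0.0]
wrist_force: [-0.5, 0.6, 0.1]
grip_width: 0.0512
finger_force: 0.0
```

Emit:
carry_out([
  [[0,0,0,0,0,0.9,0.6],[0,0,0,0,0,0.9,0.6],[0,0,0,0,0,0.9,0.6]],
])

```text
clock: 20.95
eef_pos: [0.5753, -0.1416, 0.1842]
ee_rot: [0.0, -0.116, 0.993, -0.0]
wrist_force: [-0.3, 0.3, -0.1]
grip_width: 0.0509
finger_force: 0.0
```

```bash
python3 -c "
from h import *
np.set_printoptions(precision=1,suppress=True)
plan([.575,-.1432,.068],-166.8);s=wshot('w9',None,1.42)
for p in [(.575,-.1432,.098),(.6237,-.1318,.068),(.5263,-.1546,.068)]:print(wproj(p,s)*1.42)"
```

```text
t 20.9 at [ 0.6 -0.1  0.2] yaw -166.6 shift mm [  0.7  -1.5 116.2] turn [-0.   0.1  0.2] F [-0.3  0.3 -0.1] w 0.0509
[394.7 305.7]
[395.1 367.6]
[395.2 204.9]
```

View pics/w9.png

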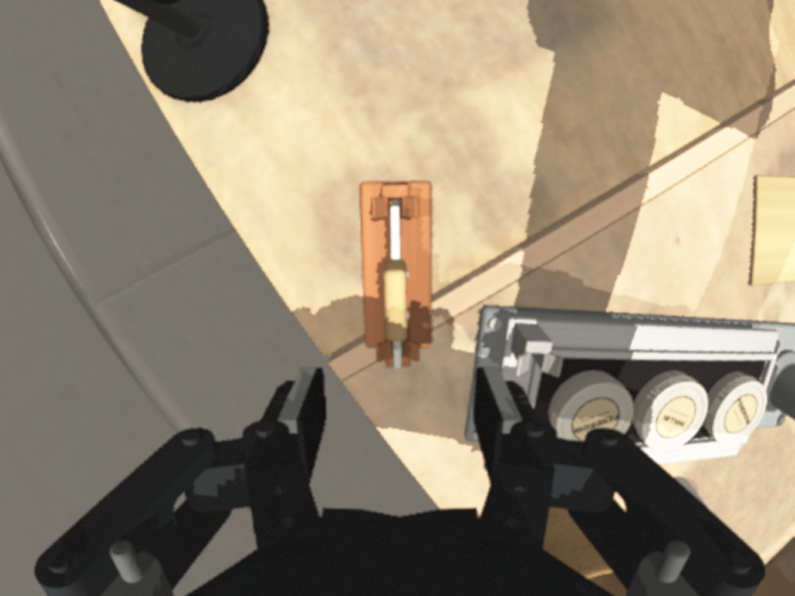

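All three tins stand flat in the tray, around (590,410), (672,410) and (738,405). The gate bar runs from (396,262) to (397,338).

```bash
python3 -c "
from h import *
import pickle
np.set_printoptions(precision=4,suppress=True)
s=pickle.load(open('w9.pkl','rb'))
w=lambda u,v,z:wpix((u+.5)/1.42-.5,(v+.5)/1.42-.5,z,s)
a,b=w(394.5,201,.068),w(397,366,.068);print(a,b,(a+b)/2,np.linalg.norm(a-b),np.degrees(np.arctan2(*(b-a)[1::-1])))
c,d=w(396,262,.098),w(397,338,.098);print(c,d,(c+d)/2,np.linalg.norm(c-d),np.degrees(np.arctan2(*(d-c)[1::-1])))
plan([*((a+b+c+d)/4)[:2],.068],-166.8)"
```

```text
[ 0.5242 -0.1557  0.068 ] [ 0.6222 -0.1311  0.068 ] [ 0.5732 -0.1434  0.068 ] 0.10112303192848916 14.081938551198391
[ 0.5519 -0.1481  0.098 ] [ 0.5923 -0.138   0.098 ] [ 0.5721 -0.143   0.098 ] 0.04164463939797283 13.982156254861586
t 21.0 at [ 0.5752 -0.1415  0.1842] yaw -166.6 shift mm [  3.   -1.  116.2] turn [-0.01  0.04  0.15] F [-0.3 -0.2 -0.4] w 0.0511
```

Emit:
carry_out([
  [[0.002,-0.0012,0.03,0,0,-0.6,0.6],[0.002,-0.0012,0.06,0,0,-0.6,0.6],[0.002,-0.0012,0.09,0,0,-0.6,0.6],[0.002,-0.0012,0.108,0,0,-0.6,0.6],[0.002,-0.0012,0.114,0,0,-0.6,0.6],[0.002,-0.0012,0.114,0,0,-0.6,0.6]],
])

```text
clock: 21.75
eef_pos: [0.5736, -0.1436, 0.0701]
ee_rot: [0.0, -0.121, 0.993, -0.0]
wrist_force: [0.2, 0.7, -0.6]
grip_width: 0.0512
finger_force: 0.0
```

Emit:
carry_out([
  [[0,0,0,0,0,0,0.05],[0,0,0,0,0,0,0.05],[0,0,0,0,0,0,0.05],[0,0,0,0,0,0,0.05],[0,0,0,0,0,0,0.05]],
], grip_force=60)

```text
clock: 22.38
eef_pos: [0.5739, -0.1441, 0.0708]
ee_rot: [0.001, -0.121, 0.993, -0.0]
wrist_force: [-0.3, 0.1, 6.2]
grip_width: 0.0109
finger_force: 60.3
```

```bash
python3 -c "
from h import *
plan([.575,-.1432,.15],-166)"
```

```text
t 22.4 at [ 0.5739 -0.1441  0.0708] yaw -166.1 shift mm [ -1.4   0.5 -79.2] turn [-0.05  0.1  -0.14] F [-0.3  0.1  6.2] w 0.0109
```

Emit:
carry_out([
  [[0,0,-0.02,0,0,0,0.05],[0,0,-0.05,0,0,0,0.05],[0,0,-0.09,0,0,0,0.05],[0,0,-0.125,0,0,0,0.05],[-0.015,0.015,-0.135,0,0,1.5,0.05],[-0.04,0.037,-0.135,0,0,3,0.05],[-0.068,0.063,-0.13,0,0,4.2,0.05],[-0.088,0.081,-0.13,0,0,4.2,0.05]],
])

```text
clock: 23.38
eef_pos: [0.6391, -0.043, 0.1983]
ee_rot: [-0.001, -0.084, 0.996, 0.0]
wrist_force: [-0.3, -0.5, -0.9]
grip_width: 0.0109
finger_force: 59.4
```

Emit:
carry_out([
  [[-0.0016,0.0017,0.005,0,0,0,0.05],[-0.0016,0.0017,0.01,0,0,0,0.05],[-0.0016,0.0017,0.01,0,0,0,0.05]],
])

```text
clock: 23.75
eef_pos: [0.6397, -0.0431, 0.1891]
ee_rot: [-0.001, -0.083, 0.997, -0.0]
wrist_force: [0.1, 0.7, -1.1]
grip_width: 0.0107
finger_force: 59.4
```

```bash
python3 -c "
from h import *
np.set_printoptions(precision=1,suppress=True)
plan([.641,-.0423,.1088],-170.3);s=wshot('w10',None,1.42)
c=np.array([.641,-.0423]);ux=np.array([.986,.165])
for k in(-.053,.053):print(wproj([*(c+k*ux),.08],s)*1.42)"
```

```text
t 23.8 at [ 0.6 -0.   0.2] yaw -170.4 shift mm [-1.6  0.6 80.3] turn [ 0.  -0.1 -0.1] F [ 0.1  0.7 -1.1] w 0.0107
[398.8 205. ]
[398.5 380.6]
```

View pics/w10.png

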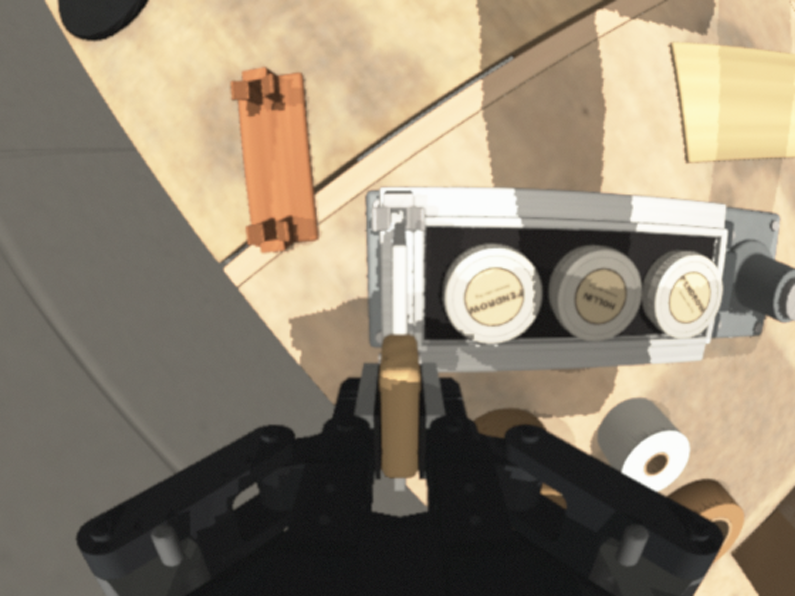

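The near post mouth is centred at about (400,217) and the gate plate is at u≈399, so they line up. I'll lower it now.

Emit:
carry_out([
  [[-0.0013,0.0,0.015,0,0,0,0.05],[-0.0013,0.0,0.03,0,0,0,0.05],[-0.0013,0.0,0.04,0,0,0,0.05],[-0.0013,0.0,0.048,0,0,0,0.05],[-0.0013,0.0,0.056,0,0,0,0.05],[-0.0013,0.0,0.06,0,0,0,0.05]],
])

```text
clock: 24.55
eef_pos: [0.6418, -0.0421, 0.1293]
ee_rot: [-0.0, -0.084, 0.996, -0.0]
wrist_force: [0.1, 0.3, -0.4]
grip_width: 0.011
finger_force: 59.4
```

Free of contact, so I'll continue to the floor.

Emit:
carry_out([
  [[0,0,0.007,0,0,0,0.05],[0,0,0.013,0,0,0,0.05],[0,0,0.018,0,0,0,0.05],[0,0,0.021,0,0,0,0.05],[0,0,0.021,0,0,0,0.05]],
])

```text
clock: 25.18
eef_pos: [0.6421, -0.0421, 0.109]
ee_rot: [0.0, -0.084, 0.996, 0.0]
wrist_force: [0.8, 0.7, 0.1]
grip_width: 0.011
finger_force: 59.3
```

Emit:
carry_out([
  [[0,0,0.001,0,0,0,0.05],[0,0,0.0015,0,0,0,0.05],[0,0,0.0015,0,0,0,0.05]],
])

```text
clock: 25.55
eef_pos: [0.6421, -0.0421, 0.1088]
ee_rot: [0.001, -0.084, 0.996, -0.0]
wrist_force: [-2.3, -0.0, 6.0]
grip_width: 0.0113
finger_force: 60.4
```

Emit:
carry_out([
  [[0,0,-0.0015,0,0,0,0.05],[0,0,-0.0015,0,0,0,0.5],[0,0,-0.0015,0,0,0,0.6],[0,0,-0.02,0,0,0,0.6],[0,0,-0.05,0,0,0,0.6],[0,0,-0.08,0,0,0,0.6],[0,0,-0.11,0,0,0,0.6],[0,0,-0.12,0,0,0,0.6]],
])

```text
clock: 26.55
eef_pos: [0.6428, -0.0421, 0.2294]
ee_rot: [0.002, -0.084, 0.996, 0.0]
wrist_force: [0.1, 0.5, -1.5]
grip_width: 0.0508
finger_force: 0.0
```

Emit:
carry_out([
  [[-0.003,0.04,0,0,0,-10.5,0.6],[-0.006,0.08,0,0,0,-21,0.6],[-0.009,0.125,0,0,0,-31.5,0.6],[-0.012,0.17,0,0,0,-42,0.6],[-0.015,0.215,0,0,0,-52.5,0.6],[-0.018,0.26,0,0,0,-63,0.6],[-0.021,0.305,0,0,0,-73.5,0.6],[-0.023,0.345,0,0,0,-84,0.6]],
])

```text
clock: 27.55
eef_pos: [0.6061, 0.3033, 0.2257]
ee_rot: [0.001, 0.731, -0.682, -0.0]
wrist_force: [1.2, 0.2, -0.2]
grip_width: 0.0514
finger_force: 0.0
```

Emit:
carry_out([
  [[0,0,0,0,0,-6,0.6],[0,0,0,0,0,-6,0.6],[0,0,0,0,0,-6,0.6]],
])

```text
clock: 27.92
eef_pos: [0.6067, 0.3013, 0.2266]
ee_rot: [0.001, 0.763, -0.646, -0.0]
wrist_force: [-0.3, 0.5, 0.9]
grip_width: 0.0511
finger_force: 0.0
```

```bash
python3 -c "
from h import *
np.set_printoptions(precision=1,suppress=True)
plan([.6061,.3073,.108],-80.5);s=wshot('w11',None,1.42)
for p in [(.6061,.3073,.142),(.5888,.2561,.095)]:print(wproj(p,s)*1.42)"
```

```text
t 27.9 at [0.6 0.3 0.2] yaw -80.5 shift mm [ -6.   -0.5 118.6] turn [ 0.1 -0.   0. ] F [-0.3  0.5  0.9] w 0.0511
[399.4 318.4]
[441.7 217.5]
```

View pics/w11.png

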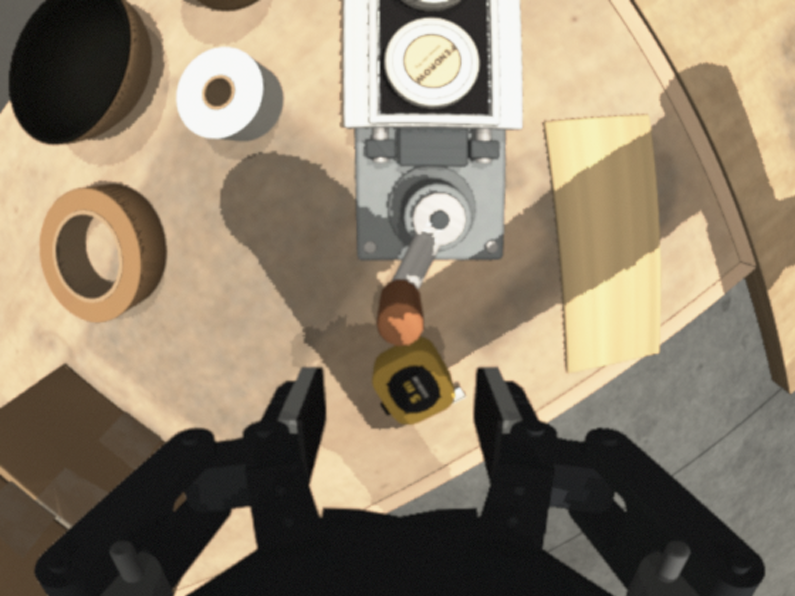

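The knob top is at (402,323), the hub axis at (439,219), and the board spans (545,121) to (660,354). I'll compute their positions.

```bash
python3 -c "
from h import *
import pickle
np.set_printoptions(precision=4,suppress=True)
s=pickle.load(open('w11.pkl','rb'))
w=lambda u,v,z:wpix((u+.5)/1.42-.5,(v+.5)/1.42-.5,z,s)
k=w(402,322,.142);print('knob',k)
for z in(.086,.09,.095):
  a=w(439,219,z);d=(k-a)[:2];print('axis',z,a,np.linalg.norm(d),np.degrees(np.arctan2(d[1],d[0])))
B=np.array([w(*p,.006) for p in [(545,121),(644,114),(660,354),(568,372)]]);print('board',B,B.mean(0));b=B[2]+B[3]-B[0]-B[1];print(np.degrees(np.arctan2(b[1],b[0])),np.linalg.norm(b)/2)
plan([*k[:2],.108],-80.5)"
```

```text
knob [0.6045 0.3089 0.142 ]
axis 0.086 [0.5894 0.2581 0.086 ] 0.053014410321170324 73.4389451423905
axis 0.09 [0.5899 0.2577 0.09  ] 0.0532969224922566 74.00677254524118
axis 0.095 [0.5904 0.2572 0.095 ] 0.053657336195445514 74.70805814569881
board [[0.5106 0.171  0.006 ]
 [0.4226 0.14   0.006 ]
 [0.3416 0.3503 0.006 ]
 [0.4363 0.3808 0.006 ]] [0.4278 0.2605 0.006 ]
110.2938733258437 0.22392117611803544
t 28.0 at [0.6068 0.3012 0.2269] yaw -80.5 shift mm [ -8.    0.9 118.9] turn [ 0.04 -0.02  0.01] F [0.2 0.1 0.8] w 0.0512
```

Emit:
carry_out([
  [[-0.007,0.0005,0.03,0,0,0,0.6],[-0.007,0.0005,0.06,0,0,0,0.6],[-0.007,0.0005,0.09,0,0,0,0.6],[-0.007,0.0005,0.11,0,0,0,0.6],[-0.007,0.0005,0.118,0,0,0,0.6],[-0.007,0.0005,0.118,0,0,0,0.6]],
])

```text
clock: 28.72
eef_pos: [0.6053, 0.3083, 0.1092]
ee_rot: [0.0, 0.764, -0.646, 0.0]
wrist_force: [0.5, -0.4, -0.2]
grip_width: 0.051
finger_force: 0.0
```

Emit:
carry_out([
  [[0,0,0,0,0,0,0.2],[0,0,0,0,0,0,0.2],[0,0,0,0,0,0,0.2],[0,0,0,0,0,0,0.2],[0,0,0,0,0,0,0.2]],
], grip_force=50)

```text
clock: 29.35
eef_pos: [0.6057, 0.3089, 0.1108]
ee_rot: [-0.001, 0.764, -0.645, 0.0]
wrist_force: [-0.6, -0.9, 6.3]
grip_width: 0.0244
finger_force: 49.0
```

```bash
python3 -c "
from h import *
plan([.6053,.3081,.108],-80.5);print(arm.state()['finger_force'])
c=snapshot('scene');save(c,'sc3.png');np.save('sc3.npy',c)"
```

```text
t 29.4 at [0.6057 0.3089 0.1108] yaw -80.3 shift mm [0.7 0.5 2.8] turn [-0.11  0.03  0.15] F [-0.6 -0.9  6.3] w 0.0244
49.04623568058014
```

```bash
cat > crank.py <<'E'
import numpy as np,sys
R,b=.055,float(sys.argv[1]);n=int(sys.argv[2]) if len(sys.argv)>2 else 9
for k in range(n):
    b0=np.radians(b-40*k);print(k,[[round(R*(np.cos(x)-np.cos(b0)),4)+0.,round(-R*(np.sin(x)-np.sin(b0)),4)+0.,0,0,0,0,.2] for x in b0-np.radians(5)*np.arange(1,9)])
E
python3 crank.py 153.5
```

```text
0 [[np.float64(0.0023), np.float64(-0.0042), 0, 0, 0, 0, 0.2], [np.float64(0.005), np.float64(-0.0082), 0, 0, 0, 0, 0.2], [np.float64(0.008), np.float64(-0.0119), 0, 0, 0, 0, 0.2], [np.float64(0.0114), np.float64(-0.0154), 0, 0, 0, 0, 0.2], [np.float64(0.015), np.float64(-0.0185), 0, 0, 0, 0, 0.2], [np.float64(0.0189), np.float64(-0.0213), 0, 0, 0, 0, 0.2], [np.float64(0.023), np.float64(-0.0238), 0, 0, 0, 0, 0.2], [np.float64(0.0273), np.float64(-0.0259), 0, 0, 0, 0, 0.2]]
1 [[np.float64(0.0045), np.float64(-0.0017), 0, 0, 0, 0, 0.2], [np.float64(0.0091), np.float64(-0.003), 0, 0, 0, 0, 0.2], [np.float64(0.0138), np.float64(-0.004), 0, 0, 0, 0, 0.2], [np.float64(0.0186), np.float64(-0.0045), 0, 0, 0, 0, 0.2], [np.float64(0.0234), np.float64(-0.0045), 0, 0, 0, 0, 0.2], [np.float64(0.0282), np.float64(-0.0042), 0, 0, 0, 0, 0.2], [np.float64(0.0329), np.float64(-0.0035), 0, 0, 0, 0, 0.2], [np.float64(0.0376), np.float64(-0.0023), 0, 0, 0, 0, 0.2]]
2 [[np.float64(0.0045), np.float64(0.0016), 0, 0, 0, 0, 0.2], [np.float64(0.0089), np.float64(0.0035), 0, 0, 0, 0, 0.2], [np.float64(0.0131)
[... 2531 characters left out ...]
t64(-0.018), 0, 0, 0, 0, 0.2], [np.float64(-0.0177), np.float64(-0.0223), 0, 0, 0, 0, 0.2], [np.float64(-0.0194), np.float64(-0.0268), 0, 0, 0, 0, 0.2], [np.float64(-0.0208), np.float64(-0.0314), 0, 0, 0, 0, 0.2]]
8 [[np.float64(-0.0009), np.float64(-0.0047), 0, 0, 0, 0, 0.2], [np.float64(-0.0014), np.float64(-0.0095), 0, 0, 0, 0, 0.2], [np.float64(-0.0015), np.float64(-0.0143), 0, 0, 0, 0, 0.2], [np.float64(-0.0012), np.float64(-0.0191), 0, 0, 0, 0, 0.2], [np.float64(-0.0004), np.float64(-0.0238), 0, 0, 0, 0, 0.2], [np.float64(0.0007), np.float64(-0.0285), 0, 0, 0, 0, 0.2], [np.float64(0.0023), np.float64(-0.033), 0, 0, 0, 0, 0.2], [np.float64(0.0043), np.float64(-0.0374), 0, 0, 0, 0, 0.2]]
```

Emit:
carry_out([
  [[0.0023,-0.0042,0,0,0,0,0.2],[0.005,-0.0082,0,0,0,0,0.2],[0.008,-0.0119,0,0,0,0,0.2],[0.0114,-0.0154,0,0,0,0,0.2],[0.015,-0.0185,0,0,0,0,0.2],[0.0189,-0.0213,0,0,0,0,0.2],[0.023,-0.0238,0,0,0,0,0.2],[0.0273,-0.0259,0,0,0,0,0.2]],
])

```text
clock: 30.4
eef_pos: [0.6348, 0.2874, 0.1108]
ee_rot: [-0.001, 0.764, -0.645, -0.0]
wrist_force: [-5.1, 2.9, 6.3]
grip_width: 0.0247
finger_force: 49.2
```

Emit:
carry_out([
  [[0.0045,-0.0017,0,0,0,0,0.2],[0.0091,-0.003,0,0,0,0,0.2],[0.0138,-0.004,0,0,0,0,0.2],[0.0186,-0.0045,0,0,0,0,0.2],[0.0234,-0.0045,0,0,0,0,0.2],[0.0282,-0.0042,0,0,0,0,0.2],[0.0329,-0.0035,0,0,0,0,0.2],[0.0376,-0.0023,0,0,0,0,0.2]],
])

```text
clock: 31.4
eef_pos: [0.6443, 0.2535, 0.1109]
ee_rot: [-0.004, 0.765, -0.645, -0.0]
wrist_force: [-3.7, 9.3, 4.4]
grip_width: 0.0245
finger_force: 49.1
```

Emit:
carry_out([
  [[0.0045,0.0016,0,0,0,0,0.2],[0.0089,0.0035,0,0,0,0,0.2],[0.0131,0.0058,0,0,0,0,0.2],[0.0171,0.0085,0,0,0,0,0.2],[0.0208,0.0115,0,0,0,0,0.2],[0.0243,0.0149,0,0,0,0,0.2],[0.0274,0.0185,0,0,0,0,0.2],[0.0302,0.0224,0,0,0,0,0.2]],
])

```text
clock: 32.4
eef_pos: [0.6305, 0.2201, 0.1113]
ee_rot: [-0.006, 0.765, -0.644, 0.002]
wrist_force: [5.0, 7.9, 2.2]
grip_width: 0.0249
finger_force: 49.0
```

Emit:
carry_out([
  [[0.0025,0.0041,0,0,0,0,0.2],[0.0046,0.0084,0,0,0,0,0.2],[0.0063,0.0129,0,0,0,0,0.2],[0.0076,0.0175,0,0,0,0,0.2],[0.0085,0.0222,0,0,0,0,0.2],[0.009,0.027,0,0,0,0,0.2],[0.0091,0.0318,0,0,0,0,0.2],[0.0088,0.0366,0,0,0,0,0.2]],
])

```text
clock: 33.4
eef_pos: [0.5935, 0.2017, 0.1112]
ee_rot: [-0.002, 0.764, -0.645, 0.001]
wrist_force: [1.5, 0.8, 7.5]
grip_width: 0.0249
finger_force: 49.6
```

Emit:
carry_out([
  [[-0.0008,0.0047,0,0,0,0,0.2],[-0.0019,0.0094,0,0,0,0,0.2],[-0.0035,0.0139,0,0,0,0,0.2],[-0.0054,0.0183,0,0,0,0,0.2],[-0.0078,0.0225,0,0,0,0,0.2],[-0.0104,0.0265,0,0,0,0,0.2],[-0.0135,0.0302,0,0,0,0,0.2],[-0.0168,0.0337,0,0,0,0,0.2]],
])

```text
clock: 34.4
eef_pos: [0.5554, 0.213, 0.111]
ee_rot: [-0.001, 0.764, -0.645, -0.0]
wrist_force: [-4.0, 2.4, 9.0]
grip_width: 0.0246
finger_force: 49.8
```

Emit:
carry_out([
  [[-0.0036,0.0031,0,0,0,0,0.2],[-0.0075,0.006,0,0,0,0,0.2],[-0.0116,0.0084,0,0,0,0,0.2],[-0.0159,0.0105,0,0,0,0,0.2],[-0.0204,0.0123,0,0,0,0,0.2],[-0.025,0.0136,0,0,0,0,0.2],[-0.0297,0.0145,0,0,0,0,0.2],[-0.0345,0.015,0,0,0,0,0.2]],
])

```text
clock: 35.4
eef_pos: [0.5354, 0.2451, 0.1108]
ee_rot: [-0.001, 0.764, -0.645, -0.0]
wrist_force: [-1.5, 4.1, 7.7]
grip_width: 0.0246
finger_force: 49.8
```

Emit:
carry_out([
  [[-0.0048,0.0001,0,0,0,0,0.2],[-0.0096,-0.0003,0,0,0,0,0.2],[-0.0143,-0.001,0,0,0,0,0.2],[-0.019,-0.0022,0,0,0,0,0.2],[-0.0235,-0.0037,0,0,0,0,0.2],[-0.0279,-0.0057,0,0,0,0,0.2],[-0.0321,-0.008,0,0,0,0,0.2],[-0.0361,-0.0107,0,0,0,0,0.2]],
])

```text
clock: 36.4
eef_pos: [0.5402, 0.2814, 0.1107]
ee_rot: [-0.001, 0.764, -0.645, 0.0]
wrist_force: [-1.1, 0.5, 6.9]
grip_width: 0.024
finger_force: 49.7
```

Emit:
carry_out([
  [[-0.0037,-0.003,0,0,0,0,0.2],[-0.0072,-0.0064,0,0,0,0,0.2],[-0.0103,-0.01,0,0,0,0,0.2],[-0.0131,-0.0139,0,0,0,0,0.2],[-0.0156,-0.018,0,0,0,0,0.2],[-0.0177,-0.0223,0,0,0,0,0.2],[-0.0194,-0.0268,0,0,0,0,0.2],[-0.0208,-0.0314,0,0,0,0,0.2]],
])

```text
clock: 37.4
eef_pos: [0.5672, 0.3068, 0.1108]
ee_rot: [-0.0, 0.764, -0.645, -0.0]
wrist_force: [-2.0, 0.0, 8.7]
grip_width: 0.0244
finger_force: 49.7
```

Emit:
carry_out([
  [[-0.0009,-0.0047,0,0,0,0,0.2],[-0.0014,-0.0095,0,0,0,0,0.2],[-0.0015,-0.0143,0,0,0,0,0.2],[-0.0012,-0.0191,0,0,0,0,0.2],[-0.0004,-0.0238,0,0,0,0,0.2],[0.0007,-0.0285,0,0,0,0,0.2],[0.0023,-0.033,0,0,0,0,0.2],[0.0043,-0.0374,0,0,0,0,0.2]],
])

```text
clock: 38.4
eef_pos: [0.6049, 0.3091, 0.1108]
ee_rot: [-0.0, 0.764, -0.645, -0.0]
wrist_force: [-2.0, 0.7, 8.3]
grip_width: 0.0242
finger_force: 49.6
```

Emit:
carry_out([
  [[0.0023,-0.0042,0,0,0,0,0.2],[0.005,-0.0082,0,0,0,0,0.2],[0.008,-0.0119,0,0,0,0,0.2],[0.0114,-0.0154,0,0,0,0,0.2],[0.015,-0.0185,0,0,0,0,0.2],[0.0189,-0.0213,0,0,0,0,0.2],[0.023,-0.0238,0,0,0,0,0.2],[0.0273,-0.0259,0,0,0,0,0.2]],
])

```text
clock: 39.4
eef_pos: [0.6346, 0.2876, 0.1108]
ee_rot: [-0.001, 0.764, -0.645, -0.001]
wrist_force: [-4.3, 4.0, 8.0]
grip_width: 0.0242
finger_force: 49.6
```

Emit:
carry_out([
  [[0.0045,-0.0017,0,0,0,0,0.2],[0.0091,-0.003,0,0,0,0,0.2],[0.0138,-0.004,0,0,0,0,0.2],[0.0186,-0.0045,0,0,0,0,0.2],[0.0234,-0.0045,0,0,0,0,0.2],[0.0282,-0.0042,0,0,0,0,0.2],[0.0329,-0.0035,0,0,0,0,0.2],[0.0376,-0.0023,0,0,0,0,0.2]],
])

```text
clock: 40.4
eef_pos: [0.6442, 0.2533, 0.1109]
ee_rot: [-0.004, 0.764, -0.645, -0.0]
wrist_force: [-1.4, 9.9, 6.3]
grip_width: 0.0246
finger_force: 49.4
```

Emit:
carry_out([
  [[0.0045,0.0016,0,0,0,0,0.2],[0.0089,0.0035,0,0,0,0,0.2],[0.0131,0.0058,0,0,0,0,0.2],[0.0171,0.0085,0,0,0,0,0.2],[0.0208,0.0115,0,0,0,0,0.2],[0.0243,0.0149,0,0,0,0,0.2],[0.0274,0.0185,0,0,0,0,0.2],[0.0302,0.0224,0,0,0,0,0.2]],
])

```text
clock: 41.4
eef_pos: [0.63, 0.2195, 0.1113]
ee_rot: [-0.006, 0.765, -0.645, 0.002]
wrist_force: [5.5, 6.9, 4.2]
grip_width: 0.0245
finger_force: 49.2
```

Emit:
carry_out([
  [[0.0025,0.0041,0,0,0,0,0.2],[0.0046,0.0084,0,0,0,0,0.2],[0.0063,0.0129,0,0,0,0,0.2],[0.0076,0.0175,0,0,0,0,0.2],[0.0085,0.0222,0,0,0,0,0.2],[0.009,0.027,0,0,0,0,0.2],[0.0091,0.0318,0,0,0,0,0.2],[0.0088,0.0366,0,0,0,0,0.2]],
])

```text
clock: 42.4
eef_pos: [0.5935, 0.2017, 0.1113]
ee_rot: [-0.002, 0.764, -0.645, 0.001]
wrist_force: [0.2, 0.8, 6.8]
grip_width: 0.0249
finger_force: 49.6
```

Emit:
carry_out([
  [[-0.0008,0.0047,0,0,0,0,0.2],[-0.0019,0.0094,0,0,0,0,0.2],[-0.0035,0.0139,0,0,0,0,0.2],[-0.0054,0.0183,0,0,0,0,0.2],[-0.0078,0.0225,0,0,0,0,0.2],[-0.0104,0.0265,0,0,0,0,0.2],[-0.0135,0.0302,0,0,0,0,0.2],[-0.0168,0.0337,0,0,0,0,0.2]],
])

```text
clock: 43.4
eef_pos: [0.5554, 0.213, 0.111]
ee_rot: [-0.001, 0.764, -0.645, -0.0]
wrist_force: [-3.7, 3.2, 9.5]
grip_width: 0.0248
finger_force: 49.9
```

Emit:
carry_out([
  [[-0.0036,0.0031,0,0,0,0,0.2],[-0.0075,0.006,0,0,0,0,0.2],[-0.0116,0.0084,0,0,0,0,0.2],[-0.0159,0.0105,0,0,0,0,0.2],[-0.0204,0.0123,0,0,0,0,0.2],[-0.025,0.0136,0,0,0,0,0.2],[-0.0297,0.0145,0,0,0,0,0.2],[-0.0345,0.015,0,0,0,0,0.2]],
])

```text
clock: 44.4
eef_pos: [0.5354, 0.2451, 0.1108]
ee_rot: [-0.001, 0.764, -0.645, -0.0]
wrist_force: [-2.6, 4.3, 7.4]
grip_width: 0.0246
finger_force: 49.8
```

Emit:
carry_out([
  [[-0.0048,0.0001,0,0,0,0,0.2],[-0.0096,-0.0003,0,0,0,0,0.2],[-0.0143,-0.001,0,0,0,0,0.2],[-0.019,-0.0022,0,0,0,0,0.2],[-0.0235,-0.0037,0,0,0,0,0.2],[-0.0279,-0.0057,0,0,0,0,0.2],[-0.0321,-0.008,0,0,0,0,0.2],[-0.0361,-0.0107,0,0,0,0,0.2]],
])

```text
clock: 45.4
eef_pos: [0.5402, 0.2814, 0.1107]
ee_rot: [-0.001, 0.764, -0.645, 0.0]
wrist_force: [-1.2, -0.2, 7.4]
grip_width: 0.0245
finger_force: 49.7
```

Emit:
carry_out([
  [[-0.0037,-0.003,0,0,0,0,0.2],[-0.0072,-0.0064,0,0,0,0,0.2],[-0.0103,-0.01,0,0,0,0,0.2],[-0.0131,-0.0139,0,0,0,0,0.2],[-0.0156,-0.018,0,0,0,0,0.2],[-0.0177,-0.0223,0,0,0,0,0.2],[-0.0194,-0.0268,0,0,0,0,0.2],[-0.0208,-0.0314,0,0,0,0,0.2]],
])

```text
clock: 46.4
eef_pos: [0.5672, 0.3068, 0.1108]
ee_rot: [-0.0, 0.764, -0.645, -0.0]
wrist_force: [-1.4, -0.2, 8.0]
grip_width: 0.0245
finger_force: 49.7
```

Emit:
carry_out([
  [[-0.0009,-0.0047,0,0,0,0,0.2],[-0.0014,-0.0095,0,0,0,0,0.2],[-0.0015,-0.0143,0,0,0,0,0.2],[-0.0012,-0.0191,0,0,0,0,0.2],[-0.0004,-0.0238,0,0,0,0,0.2],[0.0007,-0.0285,0,0,0,0,0.2],[0.0023,-0.033,0,0,0,0,0.2],[0.0043,-0.0374,0,0,0,0,0.2]],
])

```text
clock: 47.4
eef_pos: [0.6049, 0.3091, 0.1108]
ee_rot: [-0.0, 0.764, -0.645, -0.0]
wrist_force: [-3.1, 1.5, 6.9]
grip_width: 0.0247
finger_force: 49.7
```

Emit:
carry_out([
  [[0.0023,-0.0042,0,0,0,0,0.2],[0.005,-0.0082,0,0,0,0,0.2],[0.008,-0.0119,0,0,0,0,0.2],[0.0114,-0.0154,0,0,0,0,0.2],[0.015,-0.0185,0,0,0,0,0.2],[0.0189,-0.0213,0,0,0,0,0.2],[0.023,-0.0238,0,0,0,0,0.2],[0.0273,-0.0259,0,0,0,0,0.2]],
])

```text
clock: 48.4
eef_pos: [0.6346, 0.2876, 0.1107]
ee_rot: [-0.001, 0.764, -0.645, -0.001]
wrist_force: [-3.1, 3.1, 7.7]
grip_width: 0.0245
finger_force: 49.7
```

Emit:
carry_out([
  [[0.0045,-0.0017,0,0,0,0,0.2],[0.0091,-0.003,0,0,0,0,0.2],[0.0138,-0.004,0,0,0,0,0.2],[0.0186,-0.0045,0,0,0,0,0.2],[0.0234,-0.0045,0,0,0,0,0.2],[0.0282,-0.0042,0,0,0,0,0.2],[0.0329,-0.0035,0,0,0,0,0.2],[0.0376,-0.0023,0,0,0,0,0.2]],
])

```text
clock: 49.4
eef_pos: [0.6442, 0.2533, 0.1109]
ee_rot: [-0.004, 0.764, -0.645, -0.0]
wrist_force: [-1.0, 10.0, 5.2]
grip_width: 0.0247
finger_force: 49.5
```

Emit:
carry_out([
  [[0.0045,0.0016,0,0,0,0,0.2],[0.0089,0.0035,0,0,0,0,0.2],[0.0131,0.0058,0,0,0,0,0.2],[0.0171,0.0085,0,0,0,0,0.2],[0.0208,0.0115,0,0,0,0,0.2],[0.0243,0.0149,0,0,0,0,0.2],[0.0274,0.0185,0,0,0,0,0.2],[0.0302,0.0224,0,0,0,0,0.2]],
])

```text
clock: 50.4
eef_pos: [0.63, 0.2195, 0.1112]
ee_rot: [-0.006, 0.765, -0.645, 0.002]
wrist_force: [5.6, 8.0, 4.0]
grip_width: 0.0247
finger_force: 49.3
```

Emit:
carry_out([
  [[0.0025,0.0041,0,0,0,0,0.2],[0.0046,0.0084,0,0,0,0,0.2],[0.0063,0.0129,0,0,0,0,0.2],[0.0076,0.0175,0,0,0,0,0.2],[0.0085,0.0222,0,0,0,0,0.2],[0.009,0.027,0,0,0,0,0.2],[0.0091,0.0318,0,0,0,0,0.2],[0.0088,0.0366,0,0,0,0,0.2]],
])

```text
clock: 51.4
eef_pos: [0.5934, 0.2017, 0.1112]
ee_rot: [-0.002, 0.764, -0.645, 0.001]
wrist_force: [1.1, 1.8, 7.4]
grip_width: 0.0246
finger_force: 49.7
```

Emit:
carry_out([
  [[-0.0008,0.0047,0,0,0,0,0.2],[-0.0019,0.0094,0,0,0,0,0.2],[-0.0035,0.0139,0,0,0,0,0.2],[-0.0054,0.0183,0,0,0,0,0.2],[-0.0078,0.0225,0,0,0,0,0.2],[-0.0104,0.0265,0,0,0,0,0.2],[-0.0135,0.0302,0,0,0,0,0.2],[-0.0168,0.0337,0,0,0,0,0.2]],
])

```text
clock: 52.4
eef_pos: [0.5555, 0.213, 0.111]
ee_rot: [-0.001, 0.764, -0.645, -0.0]
wrist_force: [-2.7, 3.8, 10.0]
grip_width: 0.0243
finger_force: 49.9
```

Emit:
carry_out([
  [[-0.0036,0.0031,0,0,0,0,0.2],[-0.0075,0.006,0,0,0,0,0.2],[-0.0116,0.0084,0,0,0,0,0.2],[-0.0159,0.0105,0,0,0,0,0.2],[-0.0204,0.0123,0,0,0,0,0.2],[-0.025,0.0136,0,0,0,0,0.2],[-0.0297,0.0145,0,0,0,0,0.2],[-0.0345,0.015,0,0,0,0,0.2]],
])

```text
clock: 53.4
eef_pos: [0.5354, 0.2451, 0.1108]
ee_rot: [-0.001, 0.764, -0.645, -0.0]
wrist_force: [-2.7, 4.4, 7.7]
grip_width: 0.0244
finger_force: 49.9
```

Emit:
carry_out([
  [[-0.0048,0.0001,0,0,0,0,0.2],[-0.0096,-0.0003,0,0,0,0,0.2],[-0.0143,-0.001,0,0,0,0,0.2],[-0.019,-0.0022,0,0,0,0,0.2],[-0.0235,-0.0037,0,0,0,0,0.2],[-0.0279,-0.0057,0,0,0,0,0.2],[-0.0321,-0.008,0,0,0,0,0.2],[-0.0361,-0.0107,0,0,0,0,0.2]],
])

```text
clock: 54.4
eef_pos: [0.5402, 0.2814, 0.1107]
ee_rot: [-0.001, 0.764, -0.645, 0.0]
wrist_force: [-0.6, -0.4, 7.6]
grip_width: 0.0245
finger_force: 49.8
```

Emit:
carry_out([
  [[-0.0037,-0.003,0,0,0,0,0.2],[-0.0072,-0.0064,0,0,0,0,0.2],[-0.0103,-0.01,0,0,0,0,0.2],[-0.0131,-0.0139,0,0,0,0,0.2],[-0.0156,-0.018,0,0,0,0,0.2],[-0.0177,-0.0223,0,0,0,0,0.2],[-0.0194,-0.0268,0,0,0,0,0.2],[-0.0208,-0.0314,0,0,0,0,0.2]],
])

```text
clock: 55.4
eef_pos: [0.5672, 0.3068, 0.1108]
ee_rot: [-0.0, 0.764, -0.645, -0.0]
wrist_force: [-3.0, -0.9, 8.8]
grip_width: 0.0246
finger_force: 49.8
```

Emit:
carry_out([
  [[-0.0009,-0.0047,0,0,0,0,0.2],[-0.0014,-0.0095,0,0,0,0,0.2],[-0.0015,-0.0143,0,0,0,0,0.2],[-0.0012,-0.0191,0,0,0,0,0.2],[-0.0004,-0.0238,0,0,0,0,0.2],[0.0007,-0.0285,0,0,0,0,0.2],[0.0023,-0.033,0,0,0,0,0.2],[0.0043,-0.0374,0,0,0,0,0.2]],
])

```text
clock: 56.4
eef_pos: [0.6049, 0.3091, 0.1108]
ee_rot: [-0.0, 0.764, -0.645, -0.0]
wrist_force: [-2.7, 0.2, 7.6]
grip_width: 0.0249
finger_force: 49.7
```

Emit:
carry_out([
  [[0.0012,-0.0021,0,0,0,0,0.2],[0.0023,-0.0042,0,0,0,0,0.2],[0.0023,-0.0042,0,0,0,0,0.2],[0.0023,-0.0042,0,0,0,0,0.2],[0.0023,-0.0042,0,0,0,0,0.4],[0.0023,-0.0042,0,0,0,0,0.6],[0.0023,-0.0042,-0.01,0,0,0,0.6],[0.0023,-0.0042,-0.04,0,0,0,0.6]],
])

```text
clock: 57.4
eef_pos: [0.6086, 0.3063, 0.1478]
ee_rot: [0.002, 0.764, -0.645, -0.001]
wrist_force: [0.8, 0.2, -1.2]
grip_width: 0.0512
finger_force: 0.0
```

Emit:
carry_out([
  [[0,0,-0.04,0,0,0,0.6],[0,0,-0.08,0,0,0,0.6],[0,0,-0.08,0,0,0,0.6],[0,0,-0.08,0,0,0,0.6]],
])

```text
clock: 57.9
eef_pos: [0.6092, 0.3069, 0.229]
ee_rot: [0.0, 0.764, -0.645, -0.0]
wrist_force: [-0.2, 0.2, -1.1]
grip_width: 0.051
finger_force: 0.0
```

```bash
python3 -c "
from h import *
plan([.6421,-.0421,.2],-170.4)
im=snapshot('top');np.save('top1.npy',im);im0=np.load('top0.npy')
# knob (orange-brown) centroid near start, before/after
for n,a in(('0',im0),('1',im)):
  b=a[185:215,205:245].astype(int);m=(b[...,0]-b[...,2]>70)&(b[...,0]<190)&(b[...,0]-b[...,1]>45);print(n,m.sum(),np.argwhere(m).mean(0) if m.any() else 0)"
```

```text
t 57.9 at [0.6092 0.3069 0.229 ] yaw -80.4 shift mm [349.6  25.8  29. ] turn [ 5.000e-02 -4.000e-02  9.002e+01] F [-0.2  0.2 -1.1] w 0.0510
0 44 [13.06818182 15.95454545]
1 0 0
```

Emit:
carry_out([
  [[0.04,0.003,0,0,0,10.5,0.6],[0.085,0.006,0,0,0,21,0.6],[0.13,0.01,0,0,0,31.5,0.6],[0.175,0.013,0,0,0,42,0.6],[0.22,0.016,0,0,0,52.5,0.6],[0.265,0.02,0,0,0,63,0.6],[0.31,0.023,0,0,0,73.5,0.6],[0.349,0.026,0,0,0,84,0.6]],
])

```text
clock: 58.95
eef_pos: [0.6417, -0.043, 0.2276]
ee_rot: [-0.002, -0.133, 0.991, 0.0]
wrist_force: [-0.1, -0.3, 0.4]
grip_width: 0.051
finger_force: 0.0
```

Emit:
carry_out([
  [[0,0,0,0,0,6,0.6],[0,0,0.01,0,0,6,0.6],[0,0,0.02,0,0,6,0.6],[0,0,0.02,0,0,6,0.6]],
])

```text
clock: 59.45
eef_pos: [0.6415, -0.0408, 0.2072]
ee_rot: [-0.002, -0.085, 0.996, -0.0]
wrist_force: [0.2, 1.1, -0.0]
grip_width: 0.0509
finger_force: 0.0
```

```bash
python3 -c "
from h import *
plan([.642,-.0417,.1088],-170.4);s=wshot('w12')
im=np.load('w12.npy').astype(int)
print(np.round(wproj((.642,-.0417,.136),s),1))
m=(im[...,0]-im[...,2]>45)
P=wproj((.642,-.0417,.136),s).astype(int);b=m[P[1]-60:P[1]+60,P[0]-40:P[0]+40]
n,l,st,ce=cv2.connectedComponentsWithStats(b.astype(np.uint8))
for i in range(1,n):
  if st[i,4]>100:print(st[i],ce[i]+[P[0]-40,P[1]-60])"
```

```text
t 59.5 at [ 0.6415 -0.0408  0.2072] yaw -170.3 shift mm [-0.7 -1.  98.4] turn [ 0.02 -0.22  0.12] F [ 0.2  1.1 -0. ] w 0.0509
[278.5 223.6]
[  0   0  20  55 962] [247.14345114 186.95738046]
[ 34  28  17  59 890] [280.04719101 219.80561798]
[   0   56   62   64 1729] [256.50607287 259.15384615]
```

Emit:
carry_out([
  [[0,-0.001,0.03,0,0,0,0.6],[0,-0.001,0.06,0,0,0,0.6],[0,-0.001,0.085,0,0,0,0.6],[0,-0.001,0.095,0,0,0,0.6],[0,-0.001,0.098,0,0,0,0.6],[0,-0.001,0.098,0,0,0,0.6]],
])

```text
clock: 60.25
eef_pos: [0.6433, -0.0422, 0.1123]
ee_rot: [0.001, -0.084, 0.996, -0.0]
wrist_force: [1.2, -0.2, -0.0]
grip_width: 0.0513
finger_force: 0.0
```

Emit:
carry_out([
  [[0,0,0,0,0,0,0.05],[0,0,0,0,0,0,0.05],[0,0,0,0,0,0,0.05],[0,0,0,0,0,0,0.05],[0,0,0,0,0,0,0.05]],
], grip_force=60)

```text
clock: 60.88
eef_pos: [0.6431, -0.0423, 0.1122]
ee_rot: [0.001, -0.084, 0.996, -0.0]
wrist_force: [-0.5, 1.4, 4.8]
grip_width: 0.0107
finger_force: 59.5
```

```bash
python3 -c "
from h import *
plan([.5739,-.1441,.19],-166.1)"
```

```text
t 60.9 at [ 0.6431 -0.0423  0.1122] yaw -170.4 shift mm [ 85.2 -88.8 -77.9] turn [-0.02  0.08 -4.25] F [-0.5  1.4  4.8] w 0.0107
```

Emit:
carry_out([
  [[0,0,-0.015,0,0,0,0.05],[0,0,-0.035,0,0,0,0.05],[0,0,-0.06,0,0,0,0.05],[0,0,-0.085,0,0,0,0.05],[0.01,-0.01,-0.095,0,0,-1,0.05],[0.035,-0.036,-0.095,0,0,-3,0.05],[0.062,-0.065,-0.09,0,0,-4.2,0.05],[0.0847,-0.0887,-0.08,0,0,-4.25,0.05]],
])

```text
clock: 61.88
eef_pos: [0.572, -0.1455, 0.1909]
ee_rot: [-0.0, -0.121, 0.993, 0.0]
wrist_force: [0.5, -0.6, -0.4]
grip_width: 0.0107
finger_force: 58.7
```

Emit:
carry_out([
  [[0,0,0.02,0,0,0,0.05],[0,0,0.04,0,0,0,0.05],[0,0,0.05,0,0,0,0.05],[0,0,0.05,0,0,0,0.05]],
])

```text
clock: 62.38
eef_pos: [0.573, -0.1442, 0.1404]
ee_rot: [-0.001, -0.121, 0.993, 0.0]
wrist_force: [-0.9, -0.3, -0.1]
grip_width: 0.0105
finger_force: 58.7
```

```bash
python3 -c "
from h import *
plan([.5744,-.144,.0742],-166.1)"
```

```text
t 62.4 at [ 0.573  -0.1442  0.1404] yaw -166.1 shift mm [-1.5 -0.2 66.2] turn [ 0.04 -0.14 -0.03] F [-0.9 -0.3 -0.1] w 0.0105
```

Emit:
carry_out([
  [[-0.001,0,0.012,0,0,0,0.05],[-0.001,0,0.024,0,0,0,0.05],[-0.001,0,0.034,0,0,0,0.05],[-0.001,0,0.044,0,0,0,0.05],[-0.001,0,0.052,0,0,0,0.05],[-0.001,0,0.06,0,0,0,0.05],[-0.001,0,0.065,0,0,0,0.05],[-0.001,0,0.065,0,0,0,0.05]],
])

```text
clock: 63.38
eef_pos: [0.5747, -0.1437, 0.0759]
ee_rot: [-0.0, -0.121, 0.993, 0.0]
wrist_force: [-0.1, 0.1, -1.2]
grip_width: 0.0107
finger_force: 58.7
```

Emit:
carry_out([
  [[0,0,0.001,0,0,0,0.05],[0,0,0.002,0,0,0,0.05],[0,0,0.002,0,0,0,0.05]],
])

```text
clock: 63.75
eef_pos: [0.5749, -0.1437, 0.0744]
ee_rot: [0.0, -0.121, 0.993, -0.0]
wrist_force: [-1.0, -0.1, -1.2]
grip_width: 0.0109
finger_force: 58.7
```

Emit:
carry_out([
  [[0,0,0.001,0,0,0,0.05],[0,0,0.002,0,0,0,0.05],[0,0,0.002,0,0,0,0.05]],
])

```text
clock: 64.12
eef_pos: [0.5751, -0.1439, 0.0741]
ee_rot: [0.0, -0.121, 0.993, -0.0]
wrist_force: [-2.5, -0.3, 7.7]
grip_width: 0.0109
finger_force: 60.1
```

Emit:
carry_out([
  [[0,0,-0.002,0,0,0,0.05],[0,0,-0.002,0,0,0,0.5],[0,0,-0.002,0,0,0,0.6],[0,0,-0.02,0,0,0,0.6],[0,0,-0.05,0,0,0,0.6],[0,0,-0.08,0,0,0,0.6],[0,0,-0.11,0,0,0,0.6],[0,0,-0.14,0,0,0,0.6]],
])

```text
clock: 65.12
eef_pos: [0.5748, -0.1437, 0.2131]
ee_rot: [-0.0, -0.121, 0.993, 0.0]
wrist_force: [0.0, 0.0, -0.9]
grip_width: 0.0517
finger_force: 0.0
```

Emit:
carry_out([
  [[-0.012,0.025,0,0,0,-10.7,0.7],[-0.024,0.05,0,0,0,-21.4,0.8],[-0.036,0.077,0,0,0,-32.1,0.9],[-0.049,0.103,0,0,0,-42.8,1],[-0.061,0.128,0,0,0,-53.5,1],[-0.074,0.154,0,0,0,-64.2,1],[-0.087,0.18,0,0,0,-75,1],[-0.0994,0.206,0,0,0,-85.6,1]],
])

```text
clock: 66.12
eef_pos: [0.6221, 0.0811, 0.212]
ee_rot: [0.0, 0.765, -0.644, -0.0]
wrist_force: [-0.8, 0.5, 0.2]
grip_width: 0.0857
finger_force: 0.0
```

Emit:
carry_out([
  [[0,0,0,0,0,0,1],[0,0,0,0,0,0,1],[0,0,0,0,0,0,1]],
])

```text
clock: 66.5
eef_pos: [0.6218, 0.0793, 0.2123]
ee_rot: [0.0, 0.763, -0.647, -0.0]
wrist_force: [-0.5, -0.4, 0.9]
grip_width: 0.0854
finger_force: 0.0
```

```bash
python3 -c "
from h import *
circ('w13',(15,70),.068);plan([.6327,.0134,.0514],-80.5)
s=arm.state()
for p in [(.6327,.0134),(.6209,.0844),(.609,.1554)]:print(np.round(wproj([*p,.068],s)))"
```

```text
circ [111.  171.   48.3] [0.7927 0.0795 0.068 ]
circ [262.  229.   64.1] [0.635  0.1136 0.068 ]
circ [283.  260.   39.3] [0.61   0.1424 0.068 ]
circ [293.   96.   53.8] [ 0.6269 -0.0121  0.068 ]
circ [280.  125.   20.7] [0.6339 0.0152 0.068 ]
circ [281.  199.   33.3] [0.622  0.0817 0.068 ]
circ [146.  157.   33.3] [0.7547 0.0611 0.068 ]
circ [280.  125.   34.5] [0.6339 0.0152 0.068 ]
t 66.5 at [0.6219 0.0793 0.2124] yaw -80.6 shift mm [ 66.7   0.  161. ] turn [ 0.   -0.   -0.12] F [ 0.4  1.  -1.2] w 0.0853
[282. 123.]
[282. 202.]
[282. 272.]
```

Emit:
carry_out([
  [[0.03,-0.0005,0.03,0,0,0,1],[0.06,-0.0008,0.07,0,0,0,1],[0.0658,-0.0008,0.11,0,0,0,1],[0.0658,-0.0008,0.14,0,0,0,1],[0.0658,-0.0008,0.155,0,0,0,1],[0.0658,-0.0008,0.1615,0,0,0,1],[0.0658,-0.0008,0.1615,0,0,0,1],[0.0658,-0.0008,0.1615,0,0,0,0.6]],
], grip_force=40)

```text
clock: 67.55
eef_pos: [0.6345, 0.0157, 0.0522]
ee_rot: [-0.001, 0.763, -0.646, 0.001]
wrist_force: [-0.3, 0.5, 0.8]
grip_width: 0.0698
finger_force: 0.0
```

Emit:
carry_out([
  [[0,0,0,0,0,0,0.6],[0,0,0,0,0,0,0.6],[0,0,0,0,0,0,0.6],[0,0,0,0,0,0,0.6]],
])

```text
clock: 68.05
eef_pos: [0.6347, 0.0156, 0.0526]
ee_rot: [-0.001, 0.763, -0.646, 0.001]
wrist_force: [0.1, 1.0, 6.0]
grip_width: 0.06
finger_force: 43.6
```

Emit:
carry_out([
  [[0,0,-0.03,0,0,0,0.6],[0,0,-0.075,0,0,0,0.6],[-0.015,0.01,-0.11,0,0,0,0.6],[-0.055,0.038,-0.12,0,0,-2,0.6],[-0.1,0.072,-0.12,0,0,-5,0.6],[-0.145,0.107,-0.11,0,0,-8,0.6],[-0.185,0.137,-0.09,0,0,-10,0.6],[-0.2053,0.1514,-0.06,0,0,-10,0.6]],
])

```text
clock: 69.05
eef_pos: [0.4492, 0.1946, 0.1113]
ee_rot: [-0.002, 0.817, -0.576, 0.0]
wrist_force: [0.8, 0.7, -0.6]
grip_width: 0.0595
finger_force: 43.4
```

Emit:
carry_out([
  [[0,0,0.02,0,0,0,0.6],[0,0,0.045,0,0,0,0.6],[0,0,0.065,0,0,0,0.6],[0,0,0.08,0,0,0,0.6],[0,0,0.09,0,0,0,0.6],[0,0,0.09,0,0,0,0.6]],
])

```text
clock: 69.8
eef_pos: [0.4501, 0.1927, 0.0203]
ee_rot: [0.001, 0.817, -0.577, -0.0]
wrist_force: [-0.5, -0.3, -0.7]
grip_width: 0.0596
finger_force: 43.4
```

```bash
python3 -c "
from h import *
plan([.4514,.1932,.0126],-70.5)"
```

```text
t 69.8 at [0.4501 0.1927 0.0203] yaw -70.5 shift mm [-0.1 -1.4  7.7] turn [ 0.07 -0.03 -0.03] F [-0.5 -0.3 -0.7] w 0.0596
```

Emit:
carry_out([
  [[0,-0.0014,0.004,0,0,0,0.6],[0,-0.0014,0.007,0,0,0,0.6],[0,-0.0014,0.009,0,0,0,0.6],[0,-0.0014,0.009,0,0,0,0.6]],
])

```text
clock: 70.3
eef_pos: [0.4519, 0.1935, 0.0126]
ee_rot: [-0.0, 0.817, -0.577, 0.0]
wrist_force: [-2.1, -0.8, 5.1]
grip_width: 0.0598
finger_force: 43.9
```

Emit:
carry_out([
  [[0,0,-0.001,0,0,0,0.85],[0,0,-0.001,0,0,0,1],[0,0,-0.03,0,0,0,1],[0,0,-0.08,0,0,0,1],[0.03,-0.02,-0.13,0,0,2,1],[0.07,-0.05,-0.16,0,0,5,1],[0.12,-0.09,-0.16,0,0,8,1],[0.162,-0.124,-0.15,0,0,10,1]],
])

```text
clock: 71.3
eef_pos: [0.625, 0.0811, 0.1633]
ee_rot: [-0.002, 0.763, -0.647, 0.001]
wrist_force: [0.7, 1.2, 0.6]
grip_width: 0.0852
finger_force: 0.0
```

Emit:
carry_out([
  [[0,0,0,0,0,0,1],[0,0,0,0,0,0,1],[0,0,0,0,0,0,1]],
])

```text
clock: 71.68
eef_pos: [0.622, 0.0827, 0.1623]
ee_rot: [-0.0, 0.764, -0.646, 0.0]
wrist_force: [-0.3, -0.2, 1.3]
grip_width: 0.0852
finger_force: 0.0
```

```bash
python3 -c "
from h import *
circ('w14',(20,60),.068);plan([.622,.082,.0505],-80.5)"
```

```text
circ [289.  289.   28.3] [0.6048 0.1485 0.068 ]
circ [ 72.  203.   35.5] [0.8071 0.1049 0.068 ]
circ [282.  211.   38.4] [0.6222 0.0814 0.068 ]
circ [ 61.  162.   34.8] [0.8197 0.0692 0.068 ]
circ [289.  289.   38.8] [0.6048 0.1485 0.068 ]
circ [282. 211.  24.] [0.6222 0.0814 0.068 ]
circ [102.  272.   44.7] [0.7771 0.1675 0.068 ]
circ [501.  185.   35.3] [0.4342 0.0251 0.068 ]
t 71.7 at [0.622  0.0829 0.1625] yaw -80.4 shift mm [  0.9   0.3 112. ] turn [-0.04  0.01  0.07] F [-0.5  0.2 -0. ] w 0.0856
```

Emit:
carry_out([
  [[0.001,0,0.03,0,0,0,1],[0.001,0,0.065,0,0,0,1],[0.001,0,0.09,0,0,0,1],[0.001,0,0.105,0,0,0,1],[0.001,0,0.112,0,0,0,1],[0.001,0,0.112,0,0,0,1],[0.001,0,0.112,0,0,0,0.6],[0.001,0,0.112,0,0,0,0.6]],
])

```text
clock: 72.72
eef_pos: [0.6238, 0.0812, 0.0514]
ee_rot: [-0.001, 0.763, -0.646, 0.001]
wrist_force: [-1.3, -0.4, 4.0]
grip_width: 0.0606
finger_force: 43.7
```

Emit:
carry_out([
  [[0,0,0,0,0,0,0.6],[0,0,0,0,0,0,0.6],[0,0,0,0,0,0,0.6]],
])

```text
clock: 73.1
eef_pos: [0.6238, 0.0813, 0.0514]
ee_rot: [-0.001, 0.763, -0.646, 0.001]
wrist_force: [-1.0, 0.5, 5.5]
grip_width: 0.0602
finger_force: 43.8
```

Emit:
carry_out([
  [[0,0,-0.03,0,0,0,0.6],[0,0,-0.075,0,0,0,0.6],[-0.015,0.011,-0.11,0,0,0,0.6],[-0.055,0.042,-0.12,0,0,-2,0.6],[-0.1,0.078,-0.12,0,0,-5,0.6],[-0.145,0.114,-0.12,0,0,-8,0.6],[-0.185,0.146,-0.1,0,0,-10,0.6],[-0.2065,0.162,-0.07,0,0,-10,0.6]],
])

```text
clock: 74.1
eef_pos: [0.4277, 0.2598, 0.1203]
ee_rot: [-0.002, 0.817, -0.576, -0.0]
wrist_force: [-0.6, 0.0, -0.5]
grip_width: 0.0604
finger_force: 43.7
```

Emit:
carry_out([
  [[0,0,0.02,0,0,0,0.6],[0,0,0.045,0,0,0,0.6],[0,0,0.065,0,0,0,0.6],[0,0,0.085,0,0,0,0.6],[0,0,0.098,0,0,0,0.6],[0,0,0.098,0,0,0,0.6]],
])

```text
clock: 74.85
eef_pos: [0.4287, 0.2575, 0.021]
ee_rot: [0.001, 0.816, -0.577, -0.0]
wrist_force: [0.6, -0.9, 0.4]
grip_width: 0.0605
finger_force: 43.7
```

```bash
python3 -c "
from h import *
plan([.428,.2592,.0126],-70.5)"
```

```text
t 74.8 at [0.4287 0.2575 0.021 ] yaw -70.5 shift mm [-1.8  0.1  8.4] turn [ 0.1  -0.06 -0.03] F [ 0.6 -0.9  0.4] w 0.0605
```

Emit:
carry_out([
  [[-0.0018,0,0.004,0,0,0,0.6],[-0.0018,0,0.007,0,0,0,0.6],[-0.0018,0,0.0095,0,0,0,0.6],[-0.0018,0,0.0102,0,0,0,0.6],[-0.0018,0,0.0102,0,0,0,0.6]],
])

```text
clock: 75.47
eef_pos: [0.4285, 0.2597, 0.0117]
ee_rot: [-0.0, 0.817, -0.577, 0.0]
wrist_force: [-0.7, 0.2, -0.8]
grip_width: 0.0604
finger_force: 43.7
```

Emit:
carry_out([
  [[0,0,-0.001,0,0,0,0.85],[0,0,-0.001,0,0,0,1],[0,0,-0.03,0,0,0,1],[0,0,-0.08,0,0,0,1],[0.03,-0.022,-0.13,0,0,2,1],[0.07,-0.055,-0.16,0,0,5,1],[0.12,-0.097,-0.16,0,0,8,1],[0.1635,-0.132,-0.15,0,0,10,1]],
])

```text
clock: 76.47
eef_pos: [0.6098, 0.149, 0.1634]
ee_rot: [-0.002, 0.763, -0.647, 0.001]
wrist_force: [0.3, 0.9, 0.4]
grip_width: 0.0855
finger_force: 0.0
```

Emit:
carry_out([
  [[0,0,0,0,0,0,1],[0,0,0,0,0,0,1],[0,0,0,0,0,0,1]],
])

```text
clock: 76.85
eef_pos: [0.6067, 0.1504, 0.1621]
ee_rot: [-0.0, 0.764, -0.646, 0.0]
wrist_force: [-0.3, -0.1, 0.3]
grip_width: 0.0853
finger_force: 0.0
```

```bash
python3 -c "
from h import *
circ('w15',(20,60),.068);plan([.607,.149,.0505],-80.5)"
```

```text
circ [ 53.  109.   36.1] [0.8166 0.091  0.068 ]
circ [61.  65.  33.2] [0.8127 0.0525 0.068 ]
circ [284.  202.   39.2] [0.6065 0.1417 0.068 ]
circ [284.  202.   24.7] [0.6065 0.1417 0.068 ]
circ [129.  215.   39.5] [0.7318 0.1735 0.068 ]
circ [488.  288.   36.1] [0.3904 0.1939 0.068 ]
circ [426.  269.   29.9] [0.4721 0.1806 0.068 ]
circ [314. 281.  28.] [0.5701 0.2051 0.068 ]
t 76.9 at [0.6067 0.1505 0.1623] yaw -80.4 shift mm [  1.6   0.  111.8] turn [-0.04  0.01  0.08] F [-0.9  0.3  0.6] w 0.0853
```

Emit:
carry_out([
  [[0.0084,0.001,0.03,0,0,0,1],[0.0084,0.001,0.065,0,0,0,1],[0.0084,0.001,0.09,0,0,0,1],[0.0084,0.001,0.105,0,0,0,1],[0.0084,0.001,0.112,0,0,0,1],[0.0084,0.001,0.112,0,0,0,1],[0.0084,0.001,0.112,0,0,0,0.6],[0.0084,0.001,0.112,0,0,0,0.6]],
])

```text
clock: 77.9
eef_pos: [0.6088, 0.1415, 0.0512]
ee_rot: [-0.001, 0.763, -0.646, 0.001]
wrist_force: [-0.8, 0.6, 4.0]
grip_width: 0.0599
finger_force: 43.7
```

Emit:
carry_out([
  [[0,0,0,0,0,0,0.6],[0,0,0,0,0,0,0.6],[0,0,0,0,0,0,0.6]],
])

```text
clock: 78.28
eef_pos: [0.6088, 0.1415, 0.0512]
ee_rot: [-0.001, 0.763, -0.646, 0.001]
wrist_force: [0.0, 0.6, 7.2]
grip_width: 0.0601
finger_force: 43.7
```

Emit:
carry_out([
  [[0,0,-0.03,0,0,0,0.6],[0,0,-0.075,0,0,0,0.6],[-0.015,0.011,-0.115,0,0,0,0.6],[-0.055,0.042,-0.13,0,0,-2,0.6],[-0.1,0.078,-0.13,0,0,-5,0.6],[-0.15,0.118,-0.13,0,0,-8,0.6],[-0.192,0.152,-0.11,0,0,-10,0.6],[-0.214,0.169,-0.08,0,0,-10,0.6]],
])

```text
clock: 79.28
eef_pos: [0.4043, 0.3264, 0.1301]
ee_rot: [-0.002, 0.817, -0.576, -0.0]
wrist_force: [-0.7, 1.2, -0.2]
grip_width: 0.0599
finger_force: 43.5
```

Emit:
carry_out([
  [[0,0,0.02,0,0,0,0.6],[0,0,0.045,0,0,0,0.6],[0,0,0.07,0,0,0,0.6],[0,0,0.092,0,0,0,0.6],[0,0,0.108,0,0,0,0.6],[0,0,0.108,0,0,0,0.6]],
])

```text
clock: 80.03
eef_pos: [0.4053, 0.3235, 0.0204]
ee_rot: [0.002, 0.816, -0.577, -0.0]
wrist_force: [0.5, 0.0, 0.1]
grip_width: 0.0599
finger_force: 43.4
```

```bash
python3 -c "
from h import *
plan([.4046,.3252,.0116],-70.5)"
```

```text
t 80.0 at [0.4053 0.3235 0.0204] yaw -70.5 shift mm [-1.9  0.   8.8] turn [ 0.16 -0.1  -0.04] F [0.5 0.  0.1] w 0.0599
```

Next I'll place and release it, then move the arm up and clear of the scene for a final top view.

Emit:
carry_out([
  [[-0.0018,0,0.004,0,0,0,0.6],[-0.0018,0,0.007,0,0,0,0.6],[-0.0018,0,0.009,0,0,0,0.6],[-0.0018,0,0.0095,0,0,0,0.6],[-0.0018,0,0.0095,0,0,0,0.6]],
])

```text
clock: 80.65
eef_pos: [0.4054, 0.3261, 0.0122]
ee_rot: [-0.0, 0.817, -0.577, 0.0]
wrist_force: [0.0, 0.5, -1.4]
grip_width: 0.0599
finger_force: 43.4
```

Emit:
carry_out([
  [[0,0,-0.001,0,0,0,0.85],[0,0,-0.001,0,0,0,1],[0,0,-0.03,0,0,0,1],[0,0,-0.08,0,0,0,1],[-0.02,0.0,-0.13,0,0,0,1],[-0.06,0.02,-0.18,0,0,0,1],[-0.11,0.03,-0.22,0,0,0,1],[-0.16,0.04,-0.25,0,0,0,1]],
])

```text
clock: 81.65
eef_pos: [0.3149, 0.462, 0.2628]
ee_rot: [-0.001, 0.816, -0.578, -0.0]
wrist_force: [1.1, 0.6, -0.9]
grip_width: 0.0853
finger_force: 0.0
```

Emit:
carry_out([
  [[-0.04,0.01,0,0,0,0,1],[-0.08,0.02,0,0,0,0,1],[-0.08,0.02,0,0,0,0,1],[-0.08,0.02,0,0,0,0,1]],
])

```text
clock: 82.15
eef_pos: [0.2701, 0.5294, 0.2601]
ee_rot: [0.0, 0.817, -0.577, 0.0]
wrist_force: [0.5, -0.2, -0.6]
grip_width: 0.0851
finger_force: 0.0
```

```bash
python3 -c "
from h import *
t=snapshot('top');c=snapshot('scene');plan([.4,.3,.2])
A=cv2.resize(t[140:300,180:400],(800,582),interpolation=cv2.INTER_CUBIC)
B=c[140:350,150:420]
save(np.vstack([cv2.resize(A,(440,300)),cv2.resize(B,(440,300),interpolation=cv2.INTER_CUBIC)]),'final.png')"
```

```text
t 82.2 at [0.2707 0.529  0.2604] yaw -70.6 shift mm [259.  -45.8  60.5] turn [ 0.01 -0.02 -0.  ] F [-0.2 -0.1 -0.1] w 0.0857
```

View pics/final.png

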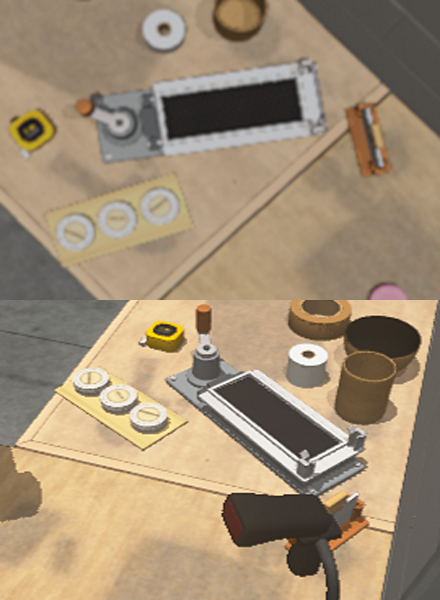

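The final picture shows three tins flat on the board at about (75,232), (117,217) and (160,205). The gate is back in its stand at (370,138), the tray is empty, and the bystanders have not moved.

```bash
python3 -c "
from cell import arm
print(arm.job_done())"
```

```text
the job is handed in; nothing more can be done
None
```

I handed the job in at about 82 s of the 210 s allowed: the three tins were settled through three slow crank turns and stand flat on the board, the gate is back down in its stand, and the cup, label roll and tape measure were not touched.

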